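# Turn the upside-down stone tube in the rack

## Task

One of the three stone tubes, the orange-capped one, was put into the wooden rack upside down, cap in the hole. Draw it out, lay it across both V rests of the cradle and let go of it there, then take it again and stand it cap up, fully home in the empty hole of the rack. Never let the tube drop, and leave the other two tubes in their holes and the tools and blocks on the bench where they are.

Things in the scene. Friction and masses are not known exactly. Their poses are not given: they have to be found in the camera images.
- tube_orange: the upside-down tube: clear plastic cylinder, diameter 20 mm, 120 mm long overall, about 40 g, white stones inside, its orange cap (same diameter) being the last 24 mm. Origin at the centre of the plain end (the end without cap), z axis along the tube towards the cap; so z points down at the start and must point up at the end
- tube_orange_mid (a point): the middle of the upside-down tube, on its axis, 60 mm from either end
- tube_blue: a like tube with blue cap, standing cap up in the rack (origin at the centre of its plain lower end, z up): leave it
- tube_green: a like tube with green cap, standing cap up in the rack (origin at the centre of its plain lower end, z up): leave it
- rack: fixed pale wooden block, 56 (x) by 186 (y) by 55 mm high, with a row of three round blind holes along its y axis, 60 mm apart, 23 mm wide, 45 mm deep. Origin at the centre of its underside. Each hole holds one tube, 75 mm of which stands out above the block
- rack_floor0 (a point): centre of the floor of the rack hole at y = -60 mm in the rack's frame, 10 mm above the bench; a tube fully home has its end here
- rack_floor1 (a point): centre of the floor of the rack hole at y = 0 mm in the rack's frame, 10 mm above the bench; a tube fully home has its end here
- rack_floor2 (a point): centre of the floor of the rack hole at y = 60 mm in the rack's frame, 10 mm above the bench; a tube fully home has its end here
- cradle: fixed turning cradle: dark wooden base plate 60 (x) by 130 (y) by 8 mm with two upright brass V rests, each 8 mm thick, standing 46 mm either side of its middle along its y axis; open space between and beside the rests. The V is 90 degrees, its cheeks end 12.7 mm either side of the middle at 51 mm above the bench. Origin at the centre of its underside
- cradle_axis (a point): point midway between the two V rests, 52 mm above the bench, where the middle of a tube lying in the rests comes to be; the lying tube runs along this point's y axis, either way round
- bench_block: steel bench block 60 by 60 by 22 mm, bystander, origin under its centre
- firebrick: soldering brick 150 by 75 by 40 mm, bystander, origin under its centre
- mallet: mallet with amber plastic faces, wooden handle, 280 mm long along its x axis, 34 mm high, bystander, origin on the bench under the middle of the handle
- hammer: hammer, 250 mm long along its x axis, bystander, origin on the bench under it
- pliers: red-handled pliers, 140 mm long along x, 13 mm high, bystander, origin on the bench under the handles
- mandrel: steel ring mandrel, tapered rod 240 mm long along x, 25 mm high, bystander, origin on the bench under it, 100 mm from the thick end
Not all that is in view belongs to the job. Leave any turquoise look-alike of the tube_orange alone. What is shaped like the cradle but pink is not meant.

How it is judged:
By the outcome, as a careful person would: the job done as asked, in the order asked, and still so for the second after the job is handed in, with the robot touching nothing.
It also fails if it takes over 70 s, if anything falls off the work surface, if the arm or the gripper's body presses on something with over 40 N, if the wrist force passes 120 N, or if a joint passes its speed limit or range.

## Robot

A 6-joint arm with a two-finger parallel gripper is mounted at the origin on the work surface. World frame = base frame: x ahead of the robot, y to its left, z up, the work surface at z = 0. Lengths are in m, angles in degrees, forces in N, time in s.
With the tool pointing down it reaches from about 0.375 to 0.9 m from the base axis. Payload 3.1 kg.
Tool frame: the origin (TCP) lies at the very end of the fingers, on their centre line; the grasp point (between the pads) lies 19 mm behind it (bot.tcp_to_grasp is the distance from the TCP to the grasp point, in m); z points along the fingers, y is the line along which they close (so a half turn about z gives the same grasp; the last joint's range is limited). The gripper opens to 87 mm and grips with 3 to 60 N. Pads are 19 mm wide; open, the fingers measure 117 mm over their backs; the gripper's body (75 mm by 190 mm) begins 51 mm behind the grasp point.
Start: joints at [-80.529, 30.224, 82.088, -0, 67.689, -10.227], TCP at [0.211, -0.588, 0.223] pointing down, gripper open.
Joint ranges: [-176.69, 176.69], [-43.24, 126.21], [12.49, 139.97], [-82, 262], [0, 151.66], [-163.58, 163.58]. Speed limits (degrees/s): [159.86, 159.86, 180, 180, 180, 180].

## Interface

Orientations are given as a 3x3 rotation matrix whose columns are the frame's x, y, z axes.
In Python, from rig import telemetry, capture, camera_info, job, bot gives the robot as it stands. The module is installed in compiled form; this text tells all that it offers.
- The arm moves only by the tool carry_out, never from a script. Its argument "deltas" is a list that holds one entry, the list of rows, each a list of 7 numbers: the shift along the tool's x, y, z scaled (see below), then the turn, a rotation vector about the tool's x, y, z scaled (see below), then the closure, from -1 (fully open) to 1 (shut). In form: [[[dx, dy, dz, ax, ay, az, claw], ...]]. A call has exactly 10 rows; each row is the pose to reach, as a shift and turn from the pose commanded when the call began, along the tool's axes at that moment, turning the shorter way round; what a row does not reach only later rows make up. The controller multiplies each number of a shift by 15 cm and each number of a turn by 360 degrees. A row lasts 1/12 s, in which the tool goes at most 41.7 mm and 7.16 degrees, less where a joint would pass 70% of its speed; a pose out of reach is approached as far as the arm can. A call with a number of a shift or a turn outside -1 to 1 is refused whole. A call with a gripper value outside its range is refused whole. The fingers move at their own pace and stop on an object; the grip force is fixed at half the most. Time passes only in rows, so rows that repeat a pose let the fingers close, or fill a call up. It gives the time, the measured TCP pose, the force, the opening and the grip force at its end, in the units of the state.
- telemetry.read_state(): the state, without advancing time (a new reading comes with each control period).
- capture(name): name is "scene" or "top" or "wrist"; returns the picture (480x640x3 uint8, red, green, blue); there is no depth.
- camera_info(name): a dict with "mtx" (3x3 intrinsics, pixels), "k1" (the pictures are not rectified: a ray, as slopes to the right and down, at radius r is drawn at 1 + k1 r^2 times it, then the intrinsics apply), "cam_to_world" (4x4, takes a point from camera to world coordinates); the wrist camera has in their place "T_tool_cam" (4x4, takes a point from camera to tool coordinates, whose origin is the TCP and whose axes are the flange's). Camera axes: x right, y down, z forward; pixel columns grow to the right and rows downward; lengths in m; the calibration is good to about 2 mm. A picture is of the moment at which its call begins: read the wrist's pose just before it. camera_info takes no time and is no camera call.
- job.hand_in(): hands the job in; it is judged then, once.
The state is a dict: "time_s": time; "joint_positions": joint angles; "qvel": joint speeds; "tau": joint torques, N m; "position": TCP position; "tcp_rot": TCP orientation; "force": force on the tool from outside, world axes, zero at the start; "moment": the same for the moment, N m; "opening": opening from 0.0 (shut) to 1.0 (fully open); "grasp_force": force on a finger pad.
Only numpy, scipy, OpenCV 4.12 (cv2) and the standard library are available. Lean on these libraries where they do the work, as an engineer would, in place of code of your own. Each camera call takes 0.05 s, during which the arm holds its last target. There are 200 camera calls.

## Working session

There is one attempt and no reset: what is moved stays moved. The work goes in short steps, Python scripts to look and compute and a tool call to move; the robot and the scene stay as the last step left them, time stands still between calls to the robot, and variables do not carry over. Pictures are saved under pics/ and viewed, at most 10 in all, crops included, and the job is handed in when it is done.

Besides the shell and the picture viewer there is one more tool, called after "Request:" as name([rows], argument=value, ...), one row to a line, values as JSON. carry_out: Moves the arm, as the interface text tells. Its arguments: {"type":"object","properties":{"deltas":{"type":"array","items":{"type":"array","items":{"type":"array","items":{"type":"number"}}}}},"required":["deltas"]}

```bash
mkdir -p pics; python3 - <<'E'
from rig import telemetry, capture, camera_info, job, bot
import cv2,numpy as np
s=telemetry.read_state(); print(s['time_s'],s['position'],s['tcp_rot'],s['opening'],bot.tcp_to_grasp)
for n in ("scene","top","wrist"):
    im=capture(n); cv2.imwrite(f"pics/{n}0.png",im[:,:,::-1]); np.save(f"pics/{n}0.npy",im)
    print(n,camera_info(n))
E
```

```text
0.0 [ 0.21056915 -0.58770225  0.22158132] [[ 9.41487705e-01  3.37047117e-01 -3.77525306e-04]
 [ 3.37047151e-01 -9.41485473e-01  2.07898854e-03]
 [ 3.45282500e-04 -2.08458597e-03 -9.99997768e-01]] 1.00482993649244 0.0187
scene {'mtx': array([[434.54518724,   0.        , 328.15801296],
       [  0.        , 434.54518724, 239.43626369],
       [  0.        ,   0.        ,   1.        ]]), 'k1': -0.049670401918757455, 'cam_to_world': array([[ 0.852606  ,  0.40290334, -0.33276406,  0.82756712],
       [ 0.52253491, -0.65186842,  0.54956787, -0.41559869],
       [ 0.00450435, -0.64244569, -0.76631798,  0.72503704],
       [ 0.        ,  0.        ,  0.        ,  1.        ]])}
top {'mtx': array([[449.47110309,   0.        , 327.76024214],
       [  0.        , 449.47110309, 236.51303952],
       [  0.        ,   0.        ,   1.        ]]), 'k1': -0.08288245391650371, 'cam_to_world': array([[-0.02352364, -0.98458388,  0.17332402,  0.4071859 ],
       [-0.99950865,  0.02675474,  0.01632897,  0.04038157],
       [-0.02071448, -0.17285474, -0.98472948,  1.02914899],
       [ 0.        ,  0.        ,  0.        ,  1.        ]])}
wrist {'mtx': array([[332.15080987,   0.        , 318.42087728],
       [  0.        , 332.15080987, 238.15610064],
       [  0.        ,   0.        ,   1.        ]]), 'k1': -0.0225751325289325, 'T_tool_cam': array([[ 4.29575775e-04, -9.68510540e-01, -2.48972187e-01,
         6.78920427e-02],
       [ 9.99999849e-01,  5.01152335e-04, -2.24103782e-04,
         6.86453487e-04],
       [ 3.41819868e-04, -2.48972053e-01,  9.68510609e-01,
        -1.62516704e-01],
       [ 0.00000000e+00,  0.00000000e+00,  0.00000000e+00,
         1.00000000e+00]])}
```

View pics/scene0.png

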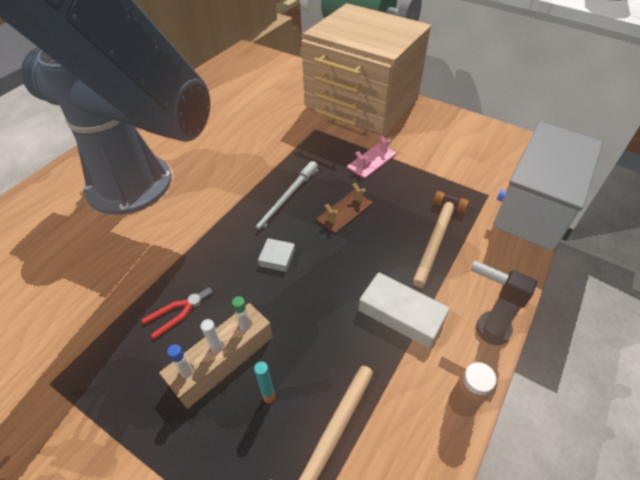

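View pics/top0.png

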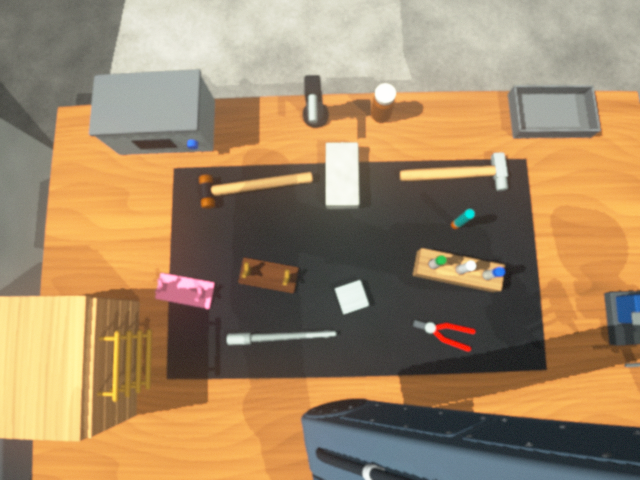

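The scene picture shows the rack at (217,352), with the blue cap at (176,353), a plain white tube at (211,335) and the green cap at (239,303). The turquoise look-alike is at (264,382), the brown cradle at (344,210) and its pink copy at (372,158). The upside-down tube must be the capless one in the middle hole. I'll check that in an enlarged crop.

```bash
cat > h.py <<'E'
from rig import telemetry, capture, camera_info, job, bot
import cv2,numpy as np
from scipy.spatial.transform import Rotation as R
def cam(n):
    c=camera_info(n)
    if n=="wrist":
        s=telemetry.read_state();T=np.eye(4);T[:3,:3]=s['tcp_rot'];T[:3,3]=s['position']
        return c['mtx'],c['k1'],T@c['T_tool_cam']
    return c['mtx'],c['k1'],c['cam_to_world']
def proj(C,P):
    M,k,T=C; p=(np.atleast_2d(P)-T[:3,3])@T[:3,:3]; q=p[:,:2]/p[:,2:]
    q=q*(1+k*(q**2).sum(1,keepdims=True)); return q@M[:2,:2].T+M[:2,2]
def back(C,uv,z):
    M,k,T=C; uv=np.atleast_2d(np.float64(uv))
    q=cv2.undistortPoints(uv[:,None],M,np.array([k,0,0,0,0.]))[:,0]
    d=np.c_[q,np.ones(len(q))]@T[:3,:3].T; return T[:3,3]+d*((z-T[2,3])/d[:,2])[:,None]
def move(tp,tR):
    "tool-axis deltas (scaled units) from present pose to target"
    s=telemetry.read_state();r=np.array(s['tcp_rot'])
    return r.T@(np.array(tp)-s['position'])/.15,R.from_matrix(r.T@tR).as_rotvec(degrees=True)/360
E
python3 - <<'E'
import cv2,numpy as np
a=cv2.imread("pics/scene0.png");b=cv2.imread("pics/top0.png")
f=lambda im,x,y,w,h,W,H:cv2.resize(im[y:y+h,x:x+w],(W,H),interpolation=cv2.INTER_CUBIC)
o=np.vstack([np.hstack([f(a,150,285,130,130,390,390)[:300],f(b,405,200,110,100,410,373)[73:]]),
 np.hstack([f(a,305,170,80,60,400,300),f(b,230,245,80,60,400,300)])]) if 0 else None
c=np.zeros((600,800,3),np.uint8)
c[:300,:400]=f(a,155,290,120,90,400,300) if 0 else f(a,152,288,160,120,400,300)
c[:300,400:]=f(b,400,200,120,90,400,300)
c[300:,:400]=f(a,305,175,80,60,400,300)
c[300:,400:]=f(b,230,245,80,60,400,300)
cv2.imwrite("pics/crop1.png",c)
E
```

```text
(no output)
```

View pics/crop1.png

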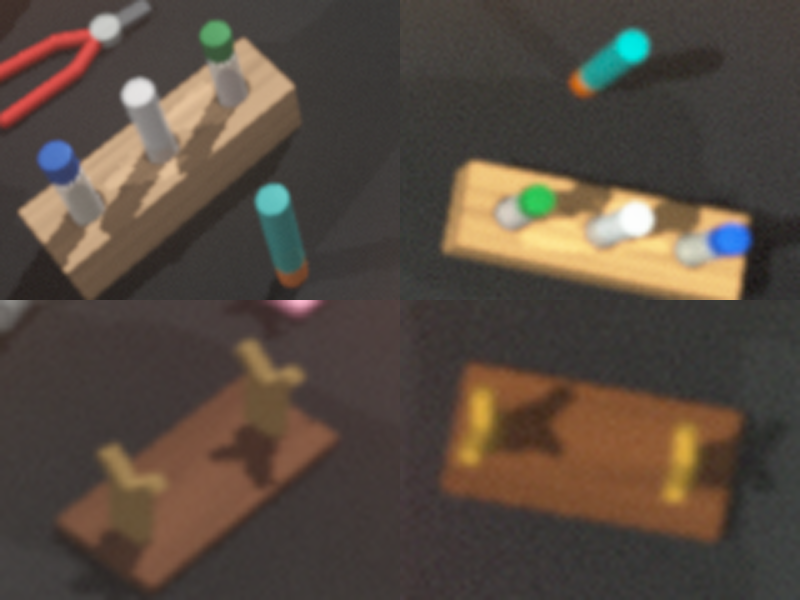

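The crop settles it:
- **Rack:** at the top right of the crop, the green (537,200) and blue (731,240) caps stand up. The middle tube (636,219) shows a plain white end, so its orange cap is in the hole. That is tube_orange.
- **Turquoise tube:** at (630,46) in the crop, with an orange foot, standing free outside the rack. It's the look-alike and stays where it is.
- **Cradle:** the brown one at (590,450) in the crop fits the description. The pink one doesn't.

```bash
python3 - <<'E'
from h import *
from scipy.optimize import least_squares
S,T=cam("scene"),cam("top")
def un(c,s,o,w=(0,0)): return (np.array(c,float)-w+.5)/s-.5+o
sc=un([(216,35),(138,93),(56,155)],2.5,(152,288))
tp=un([(537,200),(636,219),(731,240)],10/3,(400,200),(400,0))
a,b=back(S,sc,.13),back(T,tp,.13); print("tube tops\n",a.round(4),"\n",b.round(4))
# triangulate middle freely
f=lambda p:np.r_[(proj(S,p)-sc).ravel(),(proj(T,p)-tp).ravel()]
for i in range(3):
    r=least_squares(lambda p:np.r_[(proj(S,p)-sc[i]).ravel(),(proj(T,p)-tp[i]).ravel()],a[i]);print(r.x.round(4),r.fun.round(2))
# corners of rack
print("rack top corners",back(S,un([(18,210),(245,38),(298,85),(68,272)],2.5,(152,288)),.055).round(4)," top",back(T,un([(472,160),(750,215)],10/3,(400,200),(400,0)),.055).round(4))
c1=back(S,un([(55,522),(245,375),(340,437)],5,(305,175),(0,300)),.008)
c2=back(T,un([(465,365),(745,412),(722,540),(442,492)],5,(230,245),(400,300)),.008)
print("cradle",c1.round(4),(c1[0]+c1[2])[:2]/2,"\n",c2.round(4),c2.mean(0))
d=c2[0]-c2[1]+c2[3]-c2[2];print("yaw of cradle y",np.degrees(np.arctan2(d[1],d[0])),np.linalg.norm(d)/2)
for A in (a,b):
    d=A[0]-A[2];print("rack y yaw",np.degrees(np.arctan2(d[1],d[0])),np.linalg.norm(d))
s=telemetry.read_state();print(s['position'],np.degrees(np.arctan2(s['tcp_rot'][1][1],s['tcp_rot'][0][1])))
E
```

```text
tube tops
 [[ 0.5146 -0.1752  0.13  ]
 [ 0.5001 -0.2334  0.13  ]
 [ 0.4864 -0.2909  0.13  ]] 
 [[ 0.512  -0.1711  0.13  ]
 [ 0.4987 -0.2305  0.13  ]
 [ 0.4843 -0.2877  0.13  ]]
[ 0.5121 -0.1728  0.1247] [ 0.26 -0.03  0.25  0.22]
[ 0.4986 -0.2321  0.1266] [ 0.28 -0.03  0.28  0.24]
[ 0.4842 -0.2897  0.1258] [ 0.24 -0.02  0.27  0.2 ]
rack top corners [[ 0.4497 -0.3167  0.055 ]
 [ 0.4945 -0.1359  0.055 ]
 [ 0.5495 -0.1466  0.055 ]
 [ 0.5057 -0.3293  0.055 ]]  top [[ 0.5483 -0.1476  0.055 ]
 [ 0.5067 -0.3291  0.055 ]]
cradle [[0.461  0.1348 0.008 ]
 [0.4868 0.2628 0.008 ]
 [0.5447 0.2498 0.008 ]] [0.50288181 0.19228203] 
 [[0.5429 0.2547 0.008 ]
 [0.518  0.1256 0.008 ]
 [0.46   0.1368 0.008 ]
 [0.4847 0.2649 0.008 ]] [0.50142157 0.19550608 0.008     ]
yaw of cradle y 79.10197691986059 0.1309754299532233
rack y yaw 76.26894827086788 0.11901723669234754
rack y yaw 76.63134224994131 0.11982880009466836
[ 0.21060132 -0.58784808  0.22179159] -70.30193780925836
```

Request:
carry_out([
  [[0.5,-0.45,-0.4,0,0,0,-1],[1,-0.93,-0.6,0,0,0,-1],[1,-0.93,-0.6,0,0,0,-1],[1,-0.93,-0.6,0,0,0,-1],[1,-0.93,-0.6,0,0,0,-1],[1,-0.93,-0.6,0,0,0,-1],[1,-0.93,-0.6,0,0,0,-1],[1,-0.93,-0.6,0,0,0,-1],[1,-0.93,-0.6,0,0,0,-1],[1,-0.93,-0.6,0,0,0,-1]],
])

```text
time_s: 0.98
position: [0.3042, -0.4077, 0.3116]
tcp_rot: [[0.942, 0.336, -0.001], [0.336, -0.942, 0.001], [-0.001, -0.001, -1.0]]
force: [-1.0, -0.1, 0.1]
opening: 0.998
grasp_force: 0.0
```

Request:
carry_out([
  [[0.5,-0.45,0,0,0,0.02,0],[0.8,-0.9,0,0,0,0.04,0],[0.8,-0.9,0,0,0,0.06,0],[0.8,-0.9,0,0,0,0.08,0],[0.8,-0.9,0,0,0,0.0925,0],[0.8,-0.9,0,0,0,0.0925,0],[0.8,-0.9,0,0,0,0.0925,0],[0.8,-0.9,0,0,0,0.0925,0],[0.8,-0.9,0,0,0,0.0925,0],[0.8,-0.9,0,0,0,0.0925,0]],
])

```text
time_s: 1.82
position: [0.3721, -0.2405, 0.3123]
tcp_rot: [[0.972, -0.237, -0.0], [-0.237, -0.972, -0.0], [-0.0, 0.0, -1.0]]
force: [0.5, -0.3, -0.7]
opening: 0.507
grasp_force: 0.0
```

```bash
python3 - <<'E'
from h import *
s=telemetry.read_state();C=cam("wrist");im=capture("wrist");cv2.imwrite("pics/w1.png",im[:,:,::-1])
print(s['time_s'],s['position'],s['joint_positions'],s['opening'],np.round(s['tcp_rot'],4))
c=np.array([.4995,-.232]);a=np.radians(76.4);y=np.array([np.cos(a),np.sin(a)])
for k in (-.06,0,.06): print(proj(C,[*(c+k*y),.13]).round(1))
E
```

```text
1.8167 [ 0.37212029 -0.24052199  0.31228791] [-4.73736535e+01  9.45380746e+00  9.97278689e+01 -1.67086231e-02
  7.08308408e+01  5.63317910e+01] 0.5072372584291833 [[ 9.715e-01 -2.368e-01 -4.000e-04]
 [-2.368e-01 -9.715e-01 -0.000e+00]
 [-3.000e-04  1.000e-04 -1.000e+00]]
[[340.2  95.9]]
[[278.4  96. ]]
[[216.6  96.4]]
```

View pics/w1.png

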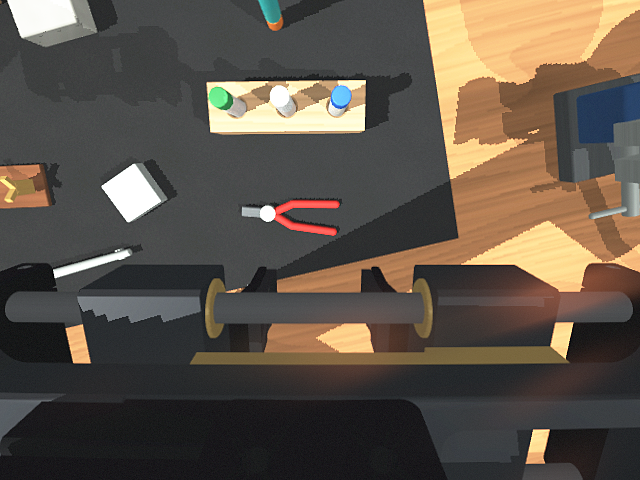

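The wrist picture shows the rack square to the image at rows 82-132. The tube tops are green (219,97), plain white (279,95) and blue (341,94), within about 2 px of what my rack pose predicts. So rack centre (0.4995, -0.232) and yaw 76.4° hold. Next I tilt the tool, which also gives data to fit the arm's kinematics.

Request:
carry_out([
  [[0.25,0,-0.1,0,0.018,0,0],[0.4,0,-0.2,0,0.036,0,0],[0.6,0,-0.3,0,0.054,0,0],[0.6,0,-0.3,0,0.072,0,0],[0.6,0,-0.3,0,0.09,0,0],[0.6,0,-0.3,0,0.11,0,0],[0.6,0,-0.3,0,0.11,0,0],[0.6,0,-0.3,0,0.11,0,0],[0.6,0,-0.3,0,0.11,0,0],[0.6,0,-0.3,0,0.11,0,0]],
])

```text
time_s: 2.7
position: [0.4602, -0.2614, 0.3583]
tcp_rot: [[0.749, -0.236, 0.62], [-0.181, -0.972, -0.151], [0.638, 0.001, -0.77]]
force: [-0.8, 0.1, 0.1]
opening: 0.497
grasp_force: 0.0
```

```bash
cat >> h.py <<'E'
def log():
    s=telemetry.read_state();open("log.txt","a").write(repr([list(map(float,s['joint_positions'])),list(map(float,s['position'])),np.array(s['tcp_rot']).tolist()])+"\n");return s
E
cat > k.py <<'E'
from h import *
from scipy.optimize import least_squares
def fk(q,p,sg):
    q=np.radians(q);a1,lat,d1,a2,a3,d4,L=p;E=lambda ax,v:R.from_euler(ax,v).as_matrix()
    R1=E('z',q[0]);R2=R1@E('y',q[1]);R3=R2@E('y',q[2]);R4=R3@E('z',sg[0]*q[3]);R5=R4@E('y',q[4]);R6=R5@E('z',sg[1]*q[5]+sg[2]*np.pi/2)
    return R1@[a1,lat,d1]+R2@[0,0,a2]+R3@[a3,0,d4]+R5@[0,0,L],R6
E
python3 - <<'E'
from k import *
s=log();print(s['time_s'],s['position'],s['joint_positions'],np.round(s['tcp_rot'],3))
for l in [
 [[-80.529,30.224,82.088,0,67.689,-10.227],[.2106,-.5877,.2217],0],
 [[-47.3737,9.4538,99.7279,-.0167,70.8308,56.3318],[.37212,-.24052,.31229],[[.9715,-.2368,-.0004],[-.2368,-.9715,0],[-.0003,.0001,-1]]]]: open("log.txt","a").write(repr(l)+"\n")
D=[eval(l) for l in open("log.txt")]
for a in (1,-1):
  for b in (1,-1):
    for c in (1,-1):
      print(a,b,c,[np.degrees(np.linalg.norm(R.from_matrix(fk(d[0],np.zeros(7),(a,b,c))[1].T@np.array(d[2])).as_rotvec())).round(2) for d in D if d[2]])
f=lambda p:np.concatenate([fk(d[0],p,(1,1,1))[0]-d[1] for d in D]+[.02*(p-[0,.11,.2,.4,0,.4,.25])])
r=least_squares(f,[0,.11,.2,.4,0,.4,.25]);print(r.x.round(4),(r.fun*1e3).round(2))
E
```

```text
2.7 [ 0.46022794 -0.26139381  0.35829768] [-57.16274305   1.98352452 112.89226844  41.02981985  41.91287329
  20.85089812] [[ 0.749 -0.236  0.62 ]
 [-0.181 -0.972 -0.151]
 [ 0.638  0.001 -0.77 ]]
1 1 1 [np.float64(0.0), np.float64(0.0)]
1 1 -1 [np.float64(180.0), np.float64(180.0)]
1 -1 1 [np.float64(41.7), np.float64(112.66)]
1 -1 -1 [np.float64(138.3), np.float64(67.34)]
-1 1 1 [np.float64(82.06), np.float64(0.03)]
-1 1 -1 [np.float64(121.52), np.float64(179.99)]
-1 -1 1 [np.float64(115.84), np.float64(112.65)]
-1 -1 -1 [np.float64(87.06), np.float64(67.35)]
[-0.0021  0.1111  0.2604  0.5867  0.1003  0.3886  0.3046] [ 0.03 -0.49 -0.6   0.16 -0.28  0.73 -0.39  0.62 -0.16 -0.04  0.02  1.21
  3.73  2.01 -0.23  1.09]
```

```bash
cat >> k.py <<'E'
P=np.array([-0.0021,.1111,.2604,.5867,.1003,.3886,.3046]);SG=(1,1,1)
LO=np.array([-176.69,-43.24,12.49,-82,0,-163.58]);HI=np.array([176.69,126.21,139.97,262,151.66,163.58])
def ik(p,Rm,q0):
    f=lambda q:(lambda a,b:np.r_[(a-p)*10,R.from_matrix(b.T@Rm).as_rotvec()])(*fk(q,P,SG))
    r=least_squares(f,np.clip(q0,LO+.01,HI-.01),bounds=(LO,HI),x_scale=30,xtol=1e-10);return r.x,np.abs(r.fun).max()
RC=np.array([.4995,-.232]);CC=np.array([.502,.194])
u2=lambda d:np.array([np.cos(np.radians(d)),np.sin(np.radians(d)),0]);D=np.array([0,0,-1.])
RX,RY,CX,CY=u2(-13.6),u2(76.4),u2(-11.),u2(79.)
G=bot.tcp_to_grasp
def pose(g,z,x):  # grasp point, tool z, tool x
    z=z/np.linalg.norm(z);return np.array(g)+z*G,np.c_[x,np.cross(z,x),z]
def rackpose(th,o,fl,zg):
    c,s=np.cos(np.radians(th)),np.sin(np.radians(th));return pose([*RC,zg],c*D+s*o*RX,fl*(s*-D+c*o*RX))
def crad(th,e,fl,off,zg=.052):
    c,s=np.cos(np.radians(th)),np.sin(np.radians(th));ee=e*CY;return pose(np.r_[CC,zg]+off*ee,s*D-c*ee,fl*(s*ee+c*D))
E
python3 - <<'E'
from k import *
rng=np.random.default_rng(0)
def sols(pr):
    out=[]
    for i in range(14):
        q,e=ik(*pr,rng.uniform(LO,HI) if i else np.array([-57,2,113,41,42,21]))
        if e<1e-4 and not any(np.abs(q-o).max()<2 for o in out): out.append(q)
    return [o.round().astype(int).tolist() for o in out]
for th in (45,55):
    for fl in (1,-1):
        for o in (1,-1):print("rack",th,"fl",fl,"o",o,sols(rackpose(th,o,fl,.088)),"hi",sols(rackpose(th,o,fl,.19)))
        for e in (1,-1):print("crad",th,"fl",fl,"e",e,sols(crad(th,e,fl,.018)))
E
```

```text
rack 45 fl 1 o 1 [[-50, 43, 131, 141, 41, -85]] hi [[-50, 26, 128, 117, 28, -57]]
rack 45 fl 1 o -1 [[-30, 55, 70, -12, 99, -104]] hi [[-30, 48, 68, -12, 108, -106]]
crad 45 fl 1 e 1 [[28, 54, 82, -34, 78, 56]]
crad 45 fl 1 e -1 [[-17, 48, 116, 69, 49, 112]]
rack 45 fl -1 o 1 [[-50, 43, 131, 141, 41, 95]] hi [[-50, 26, 128, 117, 28, 123]]
rack 45 fl -1 o -1 [[-30, 55, 70, -12, 99, 76]] hi [[-30, 48, 68, -12, 108, 74]]
crad 45 fl -1 e 1 [[28, 54, 82, -34, 78, -124]]
crad 45 fl -1 e -1 [[-17, 48, 116, 69, 49, -68]]
rack 55 fl 1 o 1 [[-53, 52, 136, 144, 62, -96]] hi [[-53, 32, 134, 133, 45, -78]]
rack 55 fl 1 o -1 [[-30, 60, 64, -14, 109, -104]] hi [[-30, 53, 63, -15, 117, -106]]
crad 55 fl 1 e 1 [[25, 50, 86, -30, 69, 53]]
crad 55 fl 1 e -1 [[-12, 44, 115, 62, 41, 125]]
rack 55 fl -1 o 1 [[-53, 52, 136, 144, 62, 84]] hi [[-53, 32, 134, 133, 45, 102]]
rack 55 fl -1 o -1 [[-30, 60, 64, -14, 109, 76]] hi [[-30, 53, 63, -15, 117, 74]]
crad 55 fl -1 e 1 []
crad 55 fl -1 e -1 [[-12, 44, 115, 62, 41, -55]]
```

```bash
python3 - <<'E'
from k import *
T,S=cam("top"),cam("scene")
top=(np.array([(630-400,46)])+.5)/(10/3)-.5+(400,200);base=(np.array([(583-400,86)])+.5)/(10/3)-.5+(400,200)
st=(np.array([(273,199)])+.5)/2.5-.5+(152,288);sb=(np.array([(292,277)])+.5)/2.5-.5+(152,288)
r=least_squares(lambda p:np.r_[(proj(T,p)-top).ravel(),(proj(S,p)-st).ravel()],[.6,-.25,.1]);print("turq top",r.x.round(4))
b=back(T,base,0)[0];print("base",b.round(4),back(S,sb,0).round(4))
d=r.x[:2]-RC;print("rack frame",d@RX[:2],d@RY[:2])
def track(wps,q,n=25):
    for (p0,R0),(p1,R1) in zip(wps[:-1],wps[1:]):
        rv=R.from_matrix(R0.T@R1).as_rotvec();lo=q.copy();hi=q.copy();st=0;er=0
        for t in np.linspace(0,1,n+1)[1:]:
            qn,e=ik(p0+(p1-p0)*t,R0@R.from_rotvec(rv*t).as_matrix(),q);st=max(st,np.abs(qn-q).max());q=qn;er=max(er,e);lo=np.minimum(lo,q);hi=np.maximum(hi,q)
        print("  ang",np.degrees(np.linalg.norm(rv)).round(),"q",q.round().astype(int).tolist(),"step",st.round(1),"err",er.round(4),"q5min",lo[4].round(),"q6",lo[5].round(),hi[5].round())
    return q
import sys
q0=np.array([-57.16,1.98,112.9,41.03,41.9,20.85]);s=telemetry.read_state()
now=(np.array(s['position']),np.array(s['tcp_rot']))
up=lambda pr,z:(pr[0]+[0,0,z],pr[1])
th=48
vert=lambda g,x:pose(g,D,x)
V1=vert([.50,-.12,.24],-RX);
r1=rackpose(th,-1,1,.088)
print("approach");qa=track([now,vert([.48,-.20,.3],RX),vert([.48,-.20,.3],RY),V1,up(r1,.12),r1],q0)
print("A e=+1 fl=1");c1=crad(th,1,1,.018);Vc=vert([.5,.15,.25],CY)
q=track([r1,up(r1,.12),V1,Vc,up(c1,.1),c1],qa)
print("  regrasp e=-1 fl=-1 -> rack fl=-1");c2=crad(th,-1,-1,.018);r2=rackpose(th,-1,-1,.088);V2=vert([.5,-.1,.25],RX)
q=track([c1,up(c1,.1),Vc,up(c2,.1),c2,up(c2,.1),Vc,V2,up(r2,.12),r2],q)
E
```

```text
turq top [ 0.6078 -0.2401  0.1164]
base [ 0.6065 -0.2395  0.    ] [[ 0.6094 -0.2446  0.    ]]
rack frame 0.10720182199044496 0.017570171773085598
approach
  ang 40.0 q [-35, 18, 93, 0, 69, 69] step 3.4 err 0.0 q5min 42.0 q6 21.0 69.0
  ang 90.0 q [-35, 18, 93, 0, 69, -21] step 3.6 err 0.0 q5min 69.0 q6 -21.0 69.0
  ang 90.0 q [-26, 22, 98, 0, 60, -102] step 3.3 err 0.0 q5min 60.0 q6 -102.0 -21.0
  ang 48.0 q [-30, 49, 65, -13, 112, -106] step 2.3 err 0.0 q5min 60.0 q6 -106.0 -102.0
  ang 0.0 q [-30, 57, 68, -13, 102, -104] step 0.4 err 0.0 q5min 102.0 q6 -106.0 -104.0
A e=+1 fl=1
  ang 0.0 q [-30, 49, 65, -13, 112, -106] step 0.4 err 0.0 q5min 102.0 q6 -106.0 -104.0
  ang 48.0 q [-26, 22, 98, 0, 60, -102] step 2.3 err 0.0 q5min 60.0 q6 -106.0 -102.0
  ang 87.0 q [4, 22, 96, 0, 62, 15] step 4.7 err 0.0 q5min 60.0 q6 -102.0 15.0
  ang 42.0 q [27, 45, 82, -32, 84, 50] step 2.0 err 0.0 q5min 62.0 q6 15.0 50.0
  ang 0.0 q [27, 53, 83, -33, 76, 56] step 0.3 err 0.0 q5min 76.0 q6 50.0 56.0
  regrasp e=-1 fl=-1 -> rack fl=-1
  ang 0.0 q [27, 45, 82, -32, 84, 50] step 0.3 err 0.0 q5min 76.0 q6 50.0 56.0
  ang 42.0 q [4, 22, 96, 0, 62, 15] step 2.0 err 0.0 q5min 62.0 q6 15.0 50.0
  ang 42.0 q [-15, 34, 114, 57, 53, -48] step 2.9 err 0.0 q5min 50.0 q6 -48.0 15.0
  ang 0.0 q [-15, 46, 115, 67, 46, -65] step 0.7 err 0.0 q5min 46.0 q6 -65.0 -48.0
  ang 0.0 q [-15, 34, 114, 57, 53, -48] step 0.7 err 0.0 q5min 46.0 q6 -65.0 -48.0
  ang 42.0 q [4, 22, 96, 0, 62, 15] step 2.9 err 0.0 q5min 50.0 q6 -48.0 15.0
  ang 93.0 q [-24, 21, 98, 0, 61, 80] step 2.6 err 0.0 q5min 61.0 q6 15.0 80.0
  ang 48.0 q [-30, 49, 65, -13, 112, 74] step 2.3 err 0.0 q5min 61.0 q6 74.0 80.0
  ang 0.0 q [-30, 57, 68, -13, 102, 76] step 0.4 err 0.0 q5min 102.0 q6 74.0 76.0
```

The turquoise tube stands 107 mm outward of the orange tube and is 0.12 m tall. I'll grip with the tool 44° off vertical, with the body on the far side of the rack and above that tube. The plane is turned 10° away from it.

```bash
cat >> k.py <<'E'
TH=44
def rackp(fl,zg,psi,up=0.,c=None):
    c0,s=np.cos(np.radians(TH)),np.sin(np.radians(TH));d=R.from_euler('z',psi,degrees=True).apply(-RX)
    return pose([*(RC if c is None else c),zg+up],c0*D+s*d,fl*(s*-D+c0*d))
vert=lambda g,x:pose(g,D,x)
def now():
    s=telemetry.read_state();return np.array(s['position']),np.array(s['tcp_rot'])
def calls(w):
    for (p0,R0),(p1,R1) in zip(w[:-1],w[1:]):
        print((R0.T@(p1-p0)/.15).round(3).tolist(),(R.from_matrix(R0.T@R1).as_rotvec(degrees=True)/360).round(4).tolist(),"|",np.degrees(np.linalg.norm(R.from_matrix(R0.T@R1).as_rotvec())).round(1))
E
python3 - <<'E'
from k import *
log()
calls([now(),vert([.50,-.235,.27],RX),rackp(-1,.093,10,.1),rackp(-1,.093,10,.03),rackp(-1,.093,10)])
E
```

```text
[-0.288, -0.234, 0.687] [0.0002, -0.1101, -0.0] | 39.6
[-0.093, -0.004, 0.478] [-0.0107, -0.1219, -0.0264] | 45.1
[0.324, -0.0, 0.336] [0.0, 0.0, 0.0] | 0.0
[0.139, -0.0, 0.144] [0.0, 0.0, 0.0] | 0.0
```

```bash
python3 - <<'E'
from k import *
calls([now(),vert([.50,-.235,.27],RX),rackp(-1,.093,-10,.1),rackp(-1,.093,-10,.03),rackp(-1,.093,-10)])
E
```

```text
[-0.288, -0.234, 0.687] [0.0002, -0.1101, -0.0] | 39.6
[-0.093, -0.034, 0.478] [0.0107, -0.1219, 0.0264] | 45.1
[0.324, -0.0, 0.336] [0.0, 0.0, 0.0] | 0.0
[0.139, -0.0, 0.144] [0.0, 0.0, 0.0] | 0.0
```

Request:
carry_out([
  [[-0.1,-0.08,0.23,0,-0.02,0,0],[-0.2,-0.16,0.46,0,-0.04,0,0],[-0.288,-0.234,0.687,0,-0.06,0,0],[-0.288,-0.234,0.687,0,-0.08,0,0],[-0.288,-0.234,0.687,0,-0.1,0,0],[-0.288,-0.234,0.687,0,-0.11,0,0],[-0.288,-0.234,0.687,0,-0.11,0,0],[-0.288,-0.234,0.687,0,-0.11,0,0],[-0.288,-0.234,0.687,0,-0.11,0,0],[-0.288,-0.234,0.687,0,-0.11,0,0]],
])

```text
time_s: 3.53
position: [0.4984, -0.2331, 0.2505]
tcp_rot: [[0.972, -0.236, 0.0], [-0.236, -0.972, 0.0], [-0.0, -0.0, -1.0]]
force: [-0.1, -0.3, -1.3]
opening: 0.504
grasp_force: 0.0
```

Request:
carry_out([
  [[0,0,0,0.0018,-0.02,0.0044,0],[-0.03,-0.01,0.1,0.0036,-0.04,0.0088,0],[-0.06,-0.02,0.2,0.0054,-0.06,0.0132,0],[-0.093,-0.034,0.3,0.0072,-0.08,0.0176,0],[-0.093,-0.034,0.4,0.009,-0.1,0.022,0],[-0.093,-0.034,0.478,0.0107,-0.122,0.0264,0],[-0.093,-0.034,0.478,0.0107,-0.122,0.0264,0],[-0.093,-0.034,0.478,0.0107,-0.122,0.0264,0],[-0.093,-0.034,0.478,0.0107,-0.122,0.0264,0],[-0.093,-0.034,0.478,0.0107,-0.122,0.0264,0]],
])

```text
time_s: 4.37
position: [0.4869, -0.2255, 0.1804]
tcp_rot: [[0.66, -0.401, -0.635], [-0.289, -0.916, 0.278], [-0.693, -0.0, -0.721]]
force: [-0.9, 0.5, 0.6]
opening: 0.499
grasp_force: 0.0
```

```bash
python3 - <<'E'
from k import *
s=log();print(np.round(s['joint_positions'],1))
calls([now(),rackp(-1,.093,-10,.1)]);calls([now(),rackp(-1,.093,-10,.03),rackp(-1,.093,-10)])
a=capture("scene")[200:440,120:360];C=cam("wrist");w=capture("wrist")
print(proj(C,[*RC,.13]),proj(C,[*RC,.055]))
o=np.zeros((480,800,3),np.uint8);o[:,:400]=cv2.resize(a,(400,480),interpolation=3)[:, :];o[:300,400:]=cv2.resize(w,(400,300));cv2.imwrite("pics/c2.png",o[:,:,::-1])
E
```

```text
[-33.   47.6  67.6  -6.8 108.1  81. ]
[0.009, 0.006, -0.001] [-0.0001, -0.0004, -0.0001] | 0.1
[0.333, 0.006, 0.335] [-0.0001, -0.0004, -0.0001] | 0.1
[0.139, -0.0, 0.144] [0.0, 0.0, 0.0] | 0.0
[[319.38017758 193.47641677]] [[319.18879914 109.09025264]]
```

View pics/c2.png

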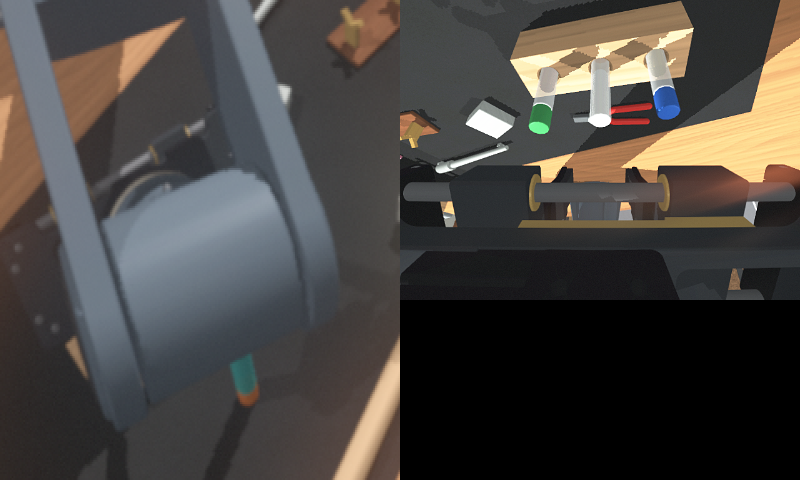

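The wrist view shows the plain tube's top at about (320,192), and I predicted (319,193). The alignment is good and the turquoise tube still stands. I descend and grip.

Request:
carry_out([
  [[0.08,0.006,0.08,0,0,0,0],[0.16,0.006,0.16,0,0,0,0],[0.24,0.006,0.24,0,0,0,0],[0.32,0.006,0.32,0,0,0,0],[0.38,0.006,0.38,0,0,0,0],[0.43,0.006,0.43,0,0,0,0],[0.472,0.006,0.479,0,0,0,0],[0.472,0.006,0.479,0,0,0,0],[0.472,0.006,0.479,0,0,0,0],[0.472,0.006,0.479,0,0,0,0]],
])

```text
time_s: 5.3
position: [0.4881, -0.2268, 0.0787]
tcp_rot: [[0.659, -0.4, -0.636], [-0.288, -0.916, 0.278], [-0.694, 0.0, -0.72]]
force: [0.2, 0.6, 0.1]
opening: 0.499
grasp_force: 0.0
```

Request:
carry_out([
  [[0,0,0,0,0,0,0.3],[0,0,0,0,0,0,1],[0,0,0,0,0,0,1],[0,0,0,0,0,0,1],[0,0,0,0,0,0,1],[0,0,0,0,0,0,1],[0,0,0,0,0,0,1],[0,0,0,0,0,0,1],[0,0,0,0,0,0,1],[0,0,0,0,0,0,1]],
])

```text
time_s: 6.13
position: [0.4877, -0.2266, 0.0782]
tcp_rot: [[0.659, -0.4, -0.637], [-0.288, -0.916, 0.278], [-0.695, 0.0, -0.719]]
force: [0.2, -0.7, 1.1]
opening: 0.217
grasp_force: 30.0
```

```bash
python3 - <<'E'
from k import *
s=log();print(s['position'],s['force'],s['moment'],s['opening'],s['grasp_force'])
p,r=now();print("grasp pt",p-r[:,2]*G,"err",calls([now(),rackp(-1,.093,-10)]))
c=crad(TH,-1,-1,.023)
calls([now(),rackp(-1,.093,-10,.13),vert([.50,-.12,.27],RX),vert([.50,.05,.27],CY),(c[0]+[0,0,.12],c[1]),(c[0]+[0,0,.03],c[1])])
E
```

```text
[ 0.48773675 -0.22664071  0.07824128] [ 0.16657909 -0.67385738  1.08323035] [-0.07772701 -0.22916305  0.04523877] 0.21697921384650526 29.989524353295565
[-0.006, 0.001, -0.006] [-0.0, 0.0001, -0.0] | 0.0
grasp pt [ 0.49964916 -0.23184567  0.09168348] err None
[-0.609, 0.001, -0.629] [-0.0, 0.0001, -0.0] | 0.0
[-0.344, -0.686, -0.055] [-0.0107, 0.1219, -0.0264] | 45.1
[-0.266, -1.102, 0.0] [-0.0, -0.0, -0.2572] | 92.6
[0.881, -0.17, 0.615] [-0.0, 0.1278, 0.0] | 46.0
[-0.432, 0.0, 0.417] [0.0, 0.0, 0.0] | 0.0
```

Request:
carry_out([
  [[-0.03,0,-0.03,0,0,0,1],[-0.08,0,-0.08,0,0,0,1],[-0.15,0,-0.155,0,0,0,1],[-0.23,0,-0.24,0,0,0,1],[-0.31,0,-0.32,0,0,0,1],[-0.39,0,-0.4,0,0,0,1],[-0.47,0,-0.485,0,0,0,1],[-0.54,0,-0.56,0,0,0,1],[-0.59,0,-0.61,0,0,0,1],[-0.61,0,-0.63,0,0,0,1]],
])

```text
time_s: 6.97
position: [0.4884, -0.227, 0.2124]
tcp_rot: [[0.661, -0.4, -0.634], [-0.289, -0.916, 0.277], [-0.692, 0.001, -0.722]]
force: [-0.4, 0.1, -0.4]
opening: 0.222
grasp_force: 30.0
```

```bash
python3 - <<'E'
from k import *
s=log();print(s['position'],s['force'],s['opening'],s['grasp_force'])
a=capture("scene")[140:380,150:470];C=cam("wrist");w=capture("wrist")
o=np.zeros((300,800,3),np.uint8);o[:,:400]=cv2.resize(a,(400,300),interpolation=3);o[:,400:]=cv2.resize(w,(400,300));cv2.imwrite("pics/c3.png",o[:,:,::-1])
c=crad(TH,-1,-1,.0217);xm=u2((-13.6+79)/2)
calls([now(),vert([.50,-.11,.27],RX),vert([.50,-.01,.27],xm),vert([.50,.09,.27],CY),(c[0]+[0,0,.12],c[1]),(c[0]+[0,0,.03],c[1])])
E
```

```text
[ 0.48838819 -0.22696333  0.21235855] [-0.41496112  0.12797507 -0.42208951] 0.22236630232073853 29.990172274410725
[-0.359, -0.745, -0.03] [-0.0106, 0.1216, -0.0264] | 45.0
[-0.157, -0.648, 0.0] [0.0, 0.0, -0.1286] | 46.3
[0.36, -0.561, 0.0] [0.0, 0.0, -0.1286] | 46.3
[0.628, -0.119, 0.615] [-0.0, 0.1278, 0.0] | 46.0
[-0.432, 0.0, 0.417] [0.0, 0.0, 0.0] | 0.0
```

View pics/c3.png

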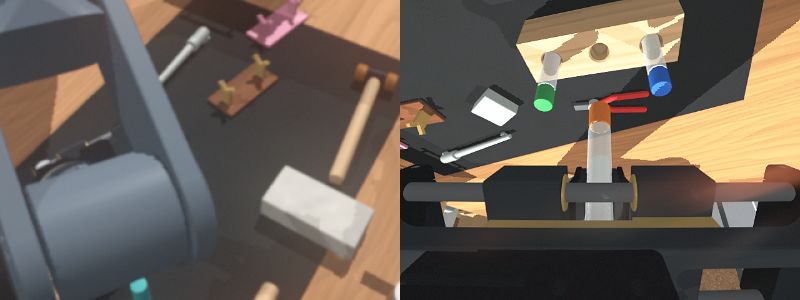

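The tube is out and held: its orange cap is at (600,115) in the right panel, with the empty hole at (599,50). Next I carry it to the cradle.

Request:
carry_out([
  [[-0.03,-0.05,0,-0.001,0.0122,-0.0026,1],[-0.07,-0.13,-0.003,-0.0021,0.0244,-0.0052,1],[-0.11,-0.22,-0.006,-0.0032,0.0366,-0.0078,1],[-0.15,-0.31,-0.01,-0.0042,0.0488,-0.0104,1],[-0.19,-0.4,-0.014,-0.0053,0.061,-0.013,1],[-0.23,-0.49,-0.018,-0.0064,0.0732,-0.0156,1],[-0.27,-0.58,-0.022,-0.0074,0.0854,-0.0182,1],[-0.31,-0.66,-0.026,-0.0085,0.0976,-0.0208,1],[-0.34,-0.72,-0.029,-0.0096,0.11,-0.0236,1],[-0.359,-0.745,-0.03,-0.0106,0.1216,-0.0264,1]],
])

```text
time_s: 7.9
position: [0.4992, -0.1083, 0.2501]
tcp_rot: [[0.972, -0.233, 0.0], [-0.233, -0.972, 0.001], [-0.0, -0.001, -1.0]]
force: [-0.6, 0.1, -1.5]
opening: 0.218
grasp_force: 30.0
```

Request:
carry_out([
  [[-0.015,-0.06,0,0,0,-0.0128,1],[-0.03,-0.13,0,0,0,-0.0256,1],[-0.047,-0.2,0,0,0,-0.0384,1],[-0.064,-0.27,0,0,0,-0.0512,1],[-0.08,-0.34,0,0,0,-0.064,1],[-0.096,-0.41,0,0,0,-0.077,1],[-0.112,-0.48,0,0,0,-0.09,1],[-0.128,-0.54,0,0,0,-0.103,1],[-0.144,-0.6,0,0,0,-0.116,1],[-0.157,-0.648,0,0,0,-0.1286,1]],
])

```text
time_s: 8.73
position: [0.4987, -0.009, 0.2494]
tcp_rot: [[0.839, 0.544, -0.005], [0.544, -0.839, 0.002], [-0.003, -0.005, -1.0]]
force: [0.1, 0.1, -0.5]
opening: 0.219
grasp_force: 30.0
```

Request:
carry_out([
  [[0.036,-0.056,0,0,0,-0.0128,1],[0.072,-0.112,0,0,0,-0.0256,1],[0.108,-0.168,0,0,0,-0.0384,1],[0.144,-0.224,0,0,0,-0.0512,1],[0.18,-0.28,0,0,0,-0.064,1],[0.216,-0.336,0,0,0,-0.077,1],[0.252,-0.392,0,0,0,-0.09,1],[0.288,-0.448,0,0,0,-0.103,1],[0.33,-0.51,0,0,0,-0.116,1],[0.36,-0.561,0,0,0,-0.1286,1]],
])

```text
time_s: 9.57
position: [0.4989, 0.0908, 0.2495]
tcp_rot: [[0.187, 0.982, -0.005], [0.982, -0.187, 0.002], [0.001, -0.005, -1.0]]
force: [-1.4, 0.4, -0.9]
opening: 0.222
grasp_force: 30.0
```

Request:
carry_out([
  [[0.06,-0.012,0.03,0,0.0128,0,1],[0.12,-0.024,0.08,0,0.0256,0,1],[0.18,-0.036,0.14,0,0.0384,0,1],[0.25,-0.048,0.2,0,0.0512,0,1],[0.32,-0.06,0.27,0,0.064,0,1],[0.38,-0.072,0.34,0,0.077,0,1],[0.45,-0.084,0.41,0,0.09,0,1],[0.52,-0.096,0.48,0,0.103,0,1],[0.58,-0.108,0.55,0,0.116,0,1],[0.628,-0.119,0.615,0,0.1278,0,1]],
])

```text
time_s: 10.4
position: [0.4997, 0.1863, 0.1575]
tcp_rot: [[0.135, 0.981, 0.137], [0.678, -0.192, 0.709], [0.722, -0.003, -0.692]]
force: [0.3, -0.5, -0.4]
opening: 0.219
grasp_force: 30.0
```

```bash
python3 - <<'E'
from k import *
s=log();print(s['position'],s['force'],s['opening'],s['grasp_force'],np.round(s['joint_positions']))
c=crad(TH,-1,-1,.0217)
calls([now(),(c[0]+[0,0,.12],c[1])]);calls([now(),(c[0]+[0,0,.03],c[1]),(c[0]+[0,0,.01],c[1]),c])
a=capture("scene");cv2.imwrite("pics/s4.png",cv2.resize(a[90:290,250:450],(600,600),interpolation=3)[:,:,::-1]);cv2.imwrite("pics/s4f.png",a[:,:,::-1])
E
```

```text
[0.49967358 0.18634195 0.15754848] [ 0.25723972 -0.52923245 -0.41118166] 0.21881665364881162 29.99410517513752 [-18.  34. 113.  58.  58. -50.]
[0.006, 0.005, -0.008] [-0.0002, -0.0007, -0.0005] | 0.3
[-0.428, 0.007, 0.407] [-0.0002, -0.0007, -0.0005] | 0.3
[-0.096, 0.0, 0.093] [0.0, 0.0, 0.0] | 0.0
[-0.048, 0.0, 0.046] [0.0, 0.0, 0.0] | 0.0
```

View pics/s4.png

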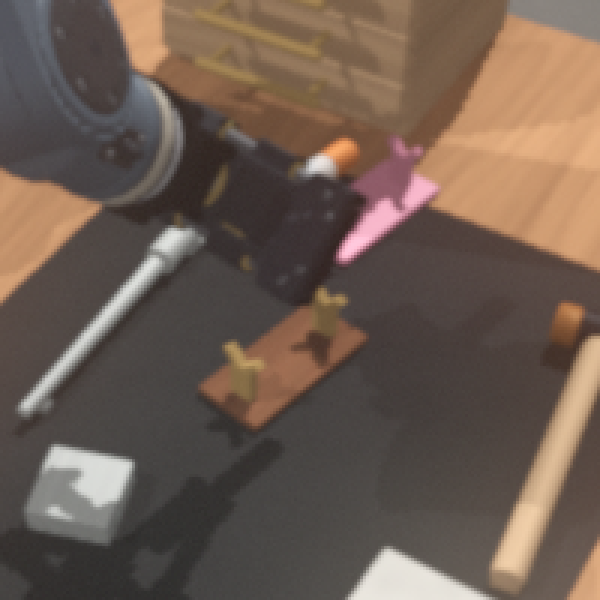

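The enlarged scene shows the tube level, with its orange cap at (342,155) pointing +y and the brown cradle below it. I lower it gently and use the force reading to detect contact.

Request:
carry_out([
  [[-0.05,0.007,0.04,0,-0.0007,-0.0005,1],[-0.11,0.007,0.1,0,-0.0007,-0.0005,1],[-0.18,0.007,0.17,0,-0.0007,-0.0005,1],[-0.25,0.007,0.24,0,-0.0007,-0.0005,1],[-0.32,0.007,0.31,0,-0.0007,-0.0005,1],[-0.39,0.007,0.37,0,-0.0007,-0.0005,1],[-0.45,0.007,0.43,0,-0.0007,-0.0005,1],[-0.5,0.007,0.48,0,-0.0007,-0.0005,1],[-0.524,0.007,0.5,0,-0.0007,-0.0005,1],[-0.524,0.007,0.5,0,-0.0007,-0.0005,1]],
])

```text
time_s: 11.28
position: [0.5009, 0.1854, 0.0492]
tcp_rot: [[0.132, 0.982, 0.134], [0.685, -0.188, 0.703], [0.716, -0.0, -0.698]]
force: [0.1, 0.1, -0.7]
opening: 0.218
grasp_force: 30.0
```

Request:
carry_out([
  [[-0.008,0,0.008,0,0,0,1],[-0.016,0,0.015,0,0,0,1],[-0.024,0,0.023,0,0,0,1],[-0.032,0,0.031,0,0,0,1],[-0.032,0,0.031,0,0,0,1],[-0.032,0,0.031,0,0,0,1],[-0.032,0,0.031,0,0,0,1],[-0.032,0,0.031,0,0,0,1],[-0.032,0,0.031,0,0,0,1],[-0.032,0,0.031,0,0,0,1]],
])

```text
time_s: 12.12
position: [0.5008, 0.1854, 0.0431]
tcp_rot: [[0.132, 0.982, 0.136], [0.684, -0.189, 0.704], [0.717, -0.0, -0.697]]
force: [0.3, -0.2, -1.3]
opening: 0.22
grasp_force: 30.0
```

```bash
python3 - <<'E'
from k import *
s=log();print(s['position'],s['force'],s['moment'],s['opening'])
c=crad(TH,-1,-1,.0217);calls([now(),c]);p,r=now();print(p-r[:,2]*G)
E
```

```text
[0.50078186 0.18537103 0.04313152] [ 0.25170511 -0.21595014 -1.2521794 ] [-0.45159601  0.0511827  -0.00784508] 0.22049695770985112
[-0.018, -0.003, 0.021] [-0.0002, 0.0005, 0.0002] | 0.2
[0.49824773 0.17220465 0.05616665]
```

Request:
carry_out([
  [[-0.003,0,0.003,0,0,0,1],[-0.006,0,0.006,0,0,0,1],[-0.009,0,0.009,0,0,0,1],[-0.012,0,0.012,0,0,0,1],[-0.012,0,0.012,0,0,0,1],[-0.012,0,0.012,0,0,0,1],[-0.012,0,0.012,0,0,0,1],[-0.012,0,0.012,0,0,0,1],[-0.012,0,0.012,0,0,0,1],[-0.012,0,0.012,0,0,0,1]],
])

```text
time_s: 12.95
position: [0.5008, 0.1854, 0.0406]
tcp_rot: [[0.132, 0.982, 0.136], [0.684, -0.189, 0.704], [0.717, -0.0, -0.697]]
force: [0.1, -0.5, 0.3]
opening: 0.222
grasp_force: 30.0
```

Request:
carry_out([
  [[-0.002,0,0.002,0,0,0,1],[-0.004,0,0.004,0,0,0,1],[-0.005,0,0.005,0,0,0,1],[-0.005,0,0.005,0,0,0,1],[-0.005,0,0.005,0,0,0,1],[-0.005,0,0.005,0,0,0,1],[-0.005,0,0.005,0,0,0,1],[-0.005,0,0.005,0,0,0,1],[-0.005,0,0.005,0,0,0,1],[-0.005,0,0.005,0,0,0,1]],
])

```text
time_s: 13.78
position: [0.5005, 0.1857, 0.0398]
tcp_rot: [[0.132, 0.982, 0.135], [0.684, -0.189, 0.705], [0.718, -0.001, -0.697]]
force: [-1.1, -0.9, 5.8]
opening: 0.218
grasp_force: 30.0
```

Request:
carry_out([
  [[-0.001,0,0.001,0,0,0,1],[-0.002,0,0.002,0,0,0,1],[-0.002,0,0.002,0,0,0,1],[-0.002,0,0.002,0,0,0,0.5],[-0.002,0,0.002,0,0,0,0.45],[-0.002,0,0.002,0,0,0,0.4],[-0.002,0,0.002,0,0,0,0.3],[-0.002,0,0.002,0,0,0,0.2],[-0.002,0,0.002,0,0,0,0.1],[-0.002,0,0.002,0,0,0,0]],
])

```text
time_s: 14.62
position: [0.5009, 0.1854, 0.0389]
tcp_rot: [[0.132, 0.982, 0.135], [0.685, -0.189, 0.704], [0.717, -0.0, -0.697]]
force: [0.2, 0.5, 0.8]
opening: 0.449
grasp_force: 0.0
```

```bash
python3 - <<'E'
from k import *
s=log();print(s['position'],s['force'],s['moment'],s['opening'],s['grasp_force'])
C=cam("wrist");w=capture("wrist");a=capture("scene")[140:260,290:410]
p,r=now();p-=r[:,2]*G
m=np.r_[p[:2],.052]+.0217*CY
for k in (-.06,0,.036,.06): print(k,proj(C,m+k*CY).round(1))
o=np.zeros((480,800,3),np.uint8);o[:360,:480]=cv2.resize(w,(480,360));o[:320,480:]=cv2.resize(a,(320,320),interpolation=3);cv2.imwrite("pics/c5.png",o[:360,:,::-1])
c=crad(TH,-1,-1,.0217)
p,r=now();calls([(p,r),(p+[0,0,.11],r)])
E
```

```text
[0.50087693 0.18537148 0.03888562] [0.22715746 0.46867898 0.78795344] [-0.44930703 -0.00079795  0.00458278] 0.4488156531211303 0.0
-0.06 [[316.9 389.2]]
0 [[317.4 260.1]]
0.036 [[317.7 203.1]]
0.06 [[317.8 171.1]]
[0.526, -0.0, -0.511] [0.0, 0.0, 0.0] | 0.0
```

View pics/c5.png

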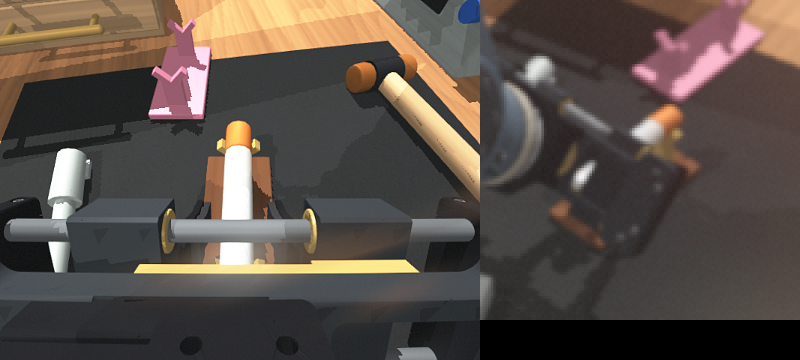

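Laid: the cap end sits at (238,128) in the left panel, which is (317,171) in full pixels. That is exactly where I predicted it, the tube rests in the far V at (238,145), and the fingers are open at zero force. I back off and come in from the other side to take it again.

```bash
sed -i 's/^RC=.*/RC=np.array([.4995,-.232]);CC=np.array([.5025,.1935])/' k.py; python3 - <<'E'
from k import *
p,r=now();c=crad(TH,1,1,.023);up=(c[0]+[0,0,.11],c[1])
calls([(p,r),(p+[0,0,.12],r),vert([.502,.19,.23],CY),up,(c[0]+[0,0,.02],c[1]),c])
q=np.array(telemetry.read_state()['joint_positions'])
for t in [(p+[0,0,.12],r),vert([.502,.19,.23],CY),up,c]:
    q,e=ik(*t,q);print(q.round(),e.round(4))
E
```

```text
[0.574, -0.0, -0.558] [0.0, 0.0, 0.0] | 0.0
[0.272, 0.002, -0.221] [-0.0001, -0.1272, 0.0003] | 45.8
[0.087, -0.001, 0.415] [0.0, -0.1278, 0.0] | 46.0
[0.432, 0.0, 0.417] [0.0, 0.0, 0.0] | 0.0
[0.096, 0.0, 0.093] [0.0, 0.0, 0.0] | 0.0
[-18.  33. 114.  58.  57. -50.] 0.0
[ 9. 24. 96. -0. 60. 20.] 0.0
[ 28.  46.  79. -34.  88.  51.] 0.0
[ 28.  55.  81. -35.  80.  56.] 0.0
```

Request:
carry_out([
  [[0.03,0,-0.03,0,0,0,0],[0.08,0,-0.078,0,0,0,0],[0.15,0,-0.146,0,0,0,0],[0.24,0,-0.233,0,0,0,0],[0.33,0,-0.32,0,0,0,0],[0.42,0,-0.408,0,0,0,0],[0.5,0,-0.486,0,0,0,0],[0.574,0,-0.558,0,0,0,0],[0.574,0,-0.558,0,0,0,0],[0.574,0,-0.558,0,0,0,0]],
])

```text
time_s: 15.55
position: [0.501, 0.1853, 0.1599]
tcp_rot: [[0.13, 0.982, 0.137], [0.685, -0.189, 0.703], [0.717, 0.002, -0.698]]
force: [0.3, 0.3, -0.3]
opening: 0.502
grasp_force: 0.0
```

Request:
carry_out([
  [[0.04,0,-0.03,0,-0.018,0,0],[0.08,0,-0.06,0,-0.036,0,0],[0.12,0,-0.1,0,-0.054,0,0],[0.16,0,-0.14,0,-0.072,0,0],[0.2,0,-0.18,0,-0.09,0,0],[0.24,0,-0.2,0,-0.108,0,0],[0.272,0.002,-0.221,0,-0.1272,0,0],[0.272,0.002,-0.221,0,-0.1272,0,0],[0.272,0.002,-0.221,0,-0.1272,0,0],[0.272,0.002,-0.221,0,-0.1272,0,0]],
])

```text
time_s: 16.38
position: [0.5005, 0.1898, 0.2098]
tcp_rot: [[0.188, 0.982, -0.004], [0.982, -0.188, 0.002], [0.001, -0.004, -1.0]]
force: [-1.1, -0.3, -0.4]
opening: 0.497
grasp_force: 0.0
```

Request:
carry_out([
  [[0.01,0,0.05,0,-0.018,0,0],[0.02,0,0.1,0,-0.036,0,0],[0.03,0,0.15,0,-0.054,0,0],[0.04,0,0.2,0,-0.072,0,0],[0.055,0,0.26,0,-0.09,0,0],[0.07,0,0.34,0,-0.108,0,0],[0.087,0,0.415,0,-0.1278,0,0],[0.087,0,0.415,0,-0.1278,0,0],[0.087,0,0.415,0,-0.1278,0,0],[0.087,0,0.415,0,-0.1278,0,0]],
])

```text
time_s: 17.22
position: [0.5042, 0.201, 0.1493]
tcp_rot: [[0.131, 0.982, -0.139], [0.683, -0.191, -0.705], [-0.719, -0.002, -0.695]]
force: [-0.3, -0.4, 0.2]
opening: 0.498
grasp_force: 0.0
```

```bash
python3 - <<'E'
from k import *
s=log();print(s['position'],s['force'],np.round(s['joint_positions']),s['opening'])
c=crad(TH,1,1,.023);calls([now(),(c[0]+[0,0,.11],c[1])]);calls([now(),(c[0]+[0,0,.02],c[1]),c])
C=cam("wrist");w=capture("wrist");a=capture("scene")[140:260,290:410];m=np.r_[CC,.052]
hsv=cv2.cvtColor(w,cv2.COLOR_RGB2HSV)
for k in (-.06,0,.036,.06): print(k,proj(C,m+k*CY).round(1))
o=np.zeros((360,800,3),np.uint8);o[:,:480]=cv2.resize(w,(480,360));o[:320,480:]=cv2.resize(a,(320,320),interpolation=3);cv2.imwrite("pics/c6.png",o[:,:,::-1])
E
```

```text
[0.50420049 0.20104245 0.14927259] [-0.31905378 -0.3691019   0.19645119] [ 28.  46.  79. -34.  88.  51.] 0.49789508317948694
[0.01, -0.002, -0.008] [-0.0003, -0.0001, 0.0002] | 0.1
[0.441, -0.0, 0.41] [-0.0003, -0.0001, 0.0002] | 0.1
[0.096, 0.0, 0.093] [0.0, 0.0, 0.0] | 0.0
-0.06 [[317.7 207. ]]
0 [[317.6 156.8]]
0.036 [[317.4 114.2]]
0.06 [[317.3  77.6]]
```

View pics/c6.png

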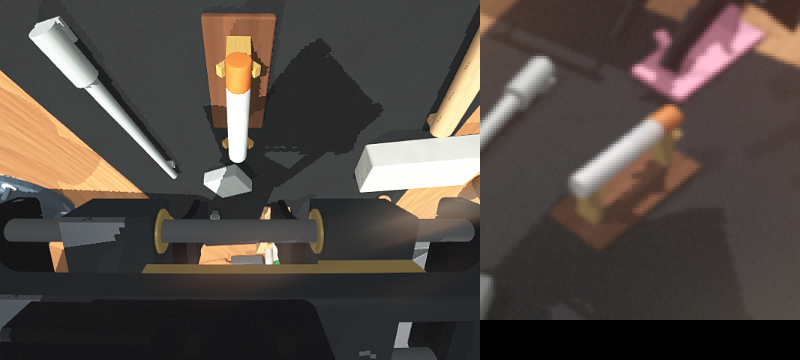

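Left alone, the tube lies across both V rests: cap end near (238,55) and plain end near (238,157) in the left panel, matching prediction to about 2 mm. I go down and grip it on the cap side.

Request:
carry_out([
  [[0.06,0,0.05,0,0,0,0],[0.13,0,0.12,0,0,0,0],[0.21,0,0.19,0,0,0,0],[0.29,0,0.27,0,0,0,0],[0.37,0,0.34,0,0,0,0],[0.44,0,0.41,0,0,0,0],[0.5,0,0.46,0,0,0,0],[0.537,0,0.503,0,0,0,0],[0.537,0,0.503,0,0,0,0],[0.537,0,0.503,0,0,0,0]],
])

```text
time_s: 18.15
position: [0.5045, 0.2044, 0.0383]
tcp_rot: [[0.13, 0.982, -0.137], [0.682, -0.189, -0.707], [-0.72, -0.001, -0.694]]
force: [0.1, -0.2, -0.1]
opening: 0.502
grasp_force: 0.0
```

```bash
python3 - <<'E'
from k import *
s=log();print(s['position'],s['force'],s['moment'],s['opening']);calls([now(),crad(TH,1,1,.023)])
E
```

```text
[0.50451773 0.20435845 0.03832   ] [ 0.11889998 -0.22099913 -0.13732461] [ 0.42372169 -0.10833029  0.0032891 ] 0.5016314083832812
[-0.01, 0.001, 0.004] [0.0001, 0.0002, 0.0003] | 0.1
```

Request:
carry_out([
  [[-0.01,0.001,0.004,0,0,0,0.2],[-0.01,0.001,0.004,0,0,0,0.4],[-0.01,0.001,0.004,0,0,0,0.5],[-0.01,0.001,0.004,0,0,0,1],[-0.01,0.001,0.004,0,0,0,1],[-0.01,0.001,0.004,0,0,0,1],[-0.01,0.001,0.004,0,0,0,1],[-0.01,0.001,0.004,0,0,0,1],[-0.01,0.001,0.004,0,0,0,1],[-0.01,0.001,0.004,0,0,0,1]],
])

```text
time_s: 18.98
position: [0.5036, 0.2032, 0.0401]
tcp_rot: [[0.131, 0.982, -0.138], [0.682, -0.19, -0.707], [-0.72, -0.001, -0.694]]
force: [-4.3, 3.0, 5.4]
opening: 0.221
grasp_force: 30.0
```

```bash
python3 - <<'E'
from k import *
s=log();print(s['position'],s['force'],s['moment'],s['opening'],s['grasp_force'])
p,r=now();g=p-r[:,2]*G;print("grasp",g,"along from mid",(g-np.r_[CC,0])@CY)
# tube dir (cap) in tool, using true horizontal CY
print("cap dir in tool",r.T@CY, "axis height offset in tool", r.T@np.array([0,0,.052-g[2]]))
xm=u2((79+166.4)/2);rk=rackp(1,.093,0)
W=[(p+[0,0,.13],r),vert([.502,.11,.26],CY),vert([.502,.01,.26],xm),vert([.502,-.10,.26],-RX),(rk[0]+[0,0,.14],rk[1]),(rk[0]+[0,0,.06],rk[1])]
calls([(p,r)]+W);q=np.array(s['joint_positions'])
for t in W: q,e=ik(*t,q);print(q.round(),e.round(4))
E
```

```text
[0.50363507 0.20321677 0.04013055] [-4.31407638  2.98143585  5.40206301] [ 0.28000211  0.44385604 -0.71024128] 0.22149398260523112 29.99195510521531
grasp [0.5062105  0.21643076 0.05310929] along from mid 0.023217455341105316
cap dir in tool [ 0.69404989  0.00078613 -0.71992647] axis height offset in tool [7.98605150e-04 1.48261398e-06 7.69902213e-04]
[-0.624, -0.001, -0.602] [0.0, 0.0, 0.0] | 0.0
[-0.767, 0.107, 0.111] [-0.0002, 0.1279, 0.0002] | 46.0
[-0.654, 0.127, 0.0] [0.0, 0.0, -0.1214] | 43.7
[-0.617, -0.396, 0.0] [0.0, 0.0, -0.1214] | 43.7
[-0.104, -0.859, 0.145] [-0.0, 0.1222, 0.0] | 44.0
[-0.37, 0.0, 0.384] [0.0, 0.0, 0.0] | 0.0
[ 28.  44.  79. -34.  90.  50.] 0.0
[-0. 20. 97. -0. 63. 11.] 0.0
[-12.  19.  98.  -0.  62. -44.] 0.0
[ -24.   20.   97.   -0.   63. -100.] 0.0
[ -30.   45.   66.  -12.  111. -107.] 0.0
[ -30.   50.   69.  -12.  103. -105.] 0.0
```

Request:
carry_out([
  [[-0.02,0,-0.02,0,0,0,1],[-0.06,0,-0.058,0,0,0,1],[-0.13,0,-0.125,0,0,0,1],[-0.21,0,-0.203,0,0,0,1],[-0.29,0,-0.28,0,0,0,1],[-0.37,0,-0.357,0,0,0,1],[-0.45,0,-0.434,0,0,0,1],[-0.53,0,-0.511,0,0,0,1],[-0.59,0,-0.569,0,0,0,1],[-0.624,0,-0.602,0,0,0,1]],
])

```text
time_s: 19.82
position: [0.5053, 0.2033, 0.1722]
tcp_rot: [[0.133, 0.982, -0.134], [0.683, -0.189, -0.705], [-0.718, 0.003, -0.696]]
force: [1.1, 0.1, -0.9]
opening: 0.221
grasp_force: 30.0
```

Request:
carry_out([
  [[-0.06,0.01,0.011,0,0.0128,0,1],[-0.13,0.02,0.022,0,0.0256,0,1],[-0.21,0.03,0.033,0,0.0384,0,1],[-0.29,0.04,0.044,0,0.0512,0,1],[-0.37,0.05,0.055,0,0.064,0,1],[-0.46,0.064,0.066,0,0.0768,0,1],[-0.55,0.077,0.08,0,0.09,0,1],[-0.63,0.088,0.09,0,0.103,0,1],[-0.71,0.1,0.1,0,0.116,0,1],[-0.767,0.107,0.111,0,0.128,0,1]],
])

```text
time_s: 20.65
position: [0.503, 0.1088, 0.2421]
tcp_rot: [[0.189, 0.982, 0.003], [0.982, -0.189, 0.005], [0.005, 0.002, -1.0]]
force: [0.4, -0.9, -0.3]
opening: 0.221
grasp_force: 30.0
```

Request:
carry_out([
  [[-0.065,0.012,0,0,0,-0.0121,1],[-0.13,0.025,0,0,0,-0.0242,1],[-0.195,0.038,0,0,0,-0.0363,1],[-0.26,0.05,0,0,0,-0.0484,1],[-0.325,0.063,0,0,0,-0.0607,1],[-0.39,0.076,0,0,0,-0.0728,1],[-0.46,0.09,0,0,0,-0.085,1],[-0.53,0.103,0,0,0,-0.097,1],[-0.59,0.115,0,0,0,-0.109,1],[-0.654,0.127,0,0,0,-0.1214,1]],
])

```text
time_s: 21.48
position: [0.5025, 0.0093, 0.2406]
tcp_rot: [[-0.545, 0.838, -0.001], [0.838, 0.545, 0.002], [0.002, -0.0, -1.0]]
force: [-0.1, -0.5, -0.3]
opening: 0.22
grasp_force: 30.0
```

Request:
carry_out([
  [[-0.062,-0.04,0,0,0,-0.0121,1],[-0.124,-0.08,0,0,0,-0.0242,1],[-0.186,-0.12,0,0,0,-0.0363,1],[-0.248,-0.16,0,0,0,-0.0484,1],[-0.31,-0.2,0,0,0,-0.0607,1],[-0.37,-0.24,0,0,0,-0.0728,1],[-0.43,-0.28,0,0,0,-0.085,1],[-0.5,-0.32,0,0,0,-0.097,1],[-0.56,-0.36,0,0,0,-0.109,1],[-0.617,-0.396,0,0,0,-0.1214,1]],
])

```text
time_s: 22.32
position: [0.5027, -0.1008, 0.2404]
tcp_rot: [[-0.973, 0.229, -0.001], [0.229, 0.973, 0.002], [0.002, 0.001, -1.0]]
force: [-0.1, -0.6, -0.6]
opening: 0.222
grasp_force: 30.0
```

```bash
python3 - <<'E'
from k import *
s=log();print(s['position'],s['force'],s['opening'],s['grasp_force'],np.round(s['joint_positions']))
rk=rackp(1,.093,0)
calls([now(),(rk[0]+[0,0,.16],rk[1]),(rk[0]+[0,0,.06],rk[1])])
E
```

```text
[ 0.50274415 -0.10077468  0.24039062] [-0.08699308 -0.59016287 -0.59073194] 0.22194268051593952 29.993824660778046 [ -24.   20.   97.    0.   63. -101.]
[-0.093, -0.856, 0.004] [-0.0002, 0.122, 0.001] | 43.9
[-0.463, 0.0, 0.48] [0.0, 0.0, 0.0] | 0.0
```

Request:
carry_out([
  [[-0.009,-0.08,0,0,0.0122,0,1],[-0.018,-0.16,0,0,0.0244,0,1],[-0.027,-0.25,0,0,0.0366,0,1],[-0.036,-0.34,0,0,0.0488,0,1],[-0.045,-0.43,0,0,0.061,0,1],[-0.055,-0.52,0,0,0.0732,0,1],[-0.065,-0.62,0,0,0.0854,0,1],[-0.075,-0.71,0,0,0.0976,0,1],[-0.085,-0.79,0.002,0,0.11,0.0005,1],[-0.093,-0.856,0.004,0,0.122,0.001,1]],
])

```text
time_s: 23.15
position: [0.4869, -0.2294, 0.2397]
tcp_rot: [[-0.697, 0.239, -0.676], [0.172, 0.971, 0.166], [0.696, -0.001, -0.718]]
force: [-0.2, -0.3, -0.2]
opening: 0.224
grasp_force: 30.0
```

Request:
carry_out([
  [[0,0,0,0,0,0,1],[-0.05,0,0.05,0,0,0,1],[-0.11,0,0.115,0,0,0,1],[-0.18,0,0.187,0,0,0,1],[-0.25,0,0.26,0,0,0,1],[-0.32,0,0.332,0,0,0,1],[-0.39,0,0.404,0,0,0,1],[-0.44,0,0.456,0,0,0,1],[-0.463,0,0.48,0,0,0,1],[-0.463,0,0.48,0,0,0,1]],
])

```text
time_s: 23.98
position: [0.4864, -0.228, 0.1383]
tcp_rot: [[-0.698, 0.239, -0.675], [0.171, 0.971, 0.166], [0.696, 0.0, -0.718]]
force: [0.5, -0.4, -0.2]
opening: 0.222
grasp_force: 30.0
```

```bash
python3 - <<'E'
from k import *
s=log();print(s['position'],s['force'],s['moment'],s['opening'],s['grasp_force'])
p,r=now();print("grasp",p-r[:,2]*G,"up in tool",r.T@[0,0,1.])
rk=rackp(1,.093,0,c=(.4996,-.2319))
calls([now(),(rk[0]+[0,0,.06],rk[1])]);calls([now(),(rk[0]+[0,0,.035],rk[1]),rk])
w=capture("wrist");a=capture("top")[190:310,390:530];o=np.zeros((450,800,3),np.uint8);o[:,:450]=cv2.resize(w[:,140:620],(450,450));o[:300,450:]=cv2.resize(a,(350,300),interpolation=3);cv2.imwrite("pics/c7.png",o[:,:,::-1])
C=cam("wrist");print("hole top centre",proj(C,[.4996,-.2319,.055]),"tube plain end",proj(C,p-r[:,2]*G-[0,0,.083]))
E
```

```text
[ 0.48639443 -0.22796476  0.1383496 ] [ 0.4742239  -0.40315496 -0.23679877] [-0.02943162 -0.59770885  0.01180235] 0.2223897835944866 29.991595717146993
grasp [ 0.49902496 -0.23106883  0.15178553] up in tool [ 6.95527960e-01  5.28511520e-05 -7.18499029e-01]
[0.002, -0.005, -0.009] [0.0004, -0.0002, -0.0004] | 0.2
[-0.114, -0.005, 0.11] [0.0004, -0.0002, -0.0004] | 0.2
[-0.162, 0.0, 0.168] [0.0, 0.0, 0.0] | 0.0
hole top centre [[318.72826981 344.9078489 ]] tube plain end [[319.6898946  339.58367336]]
```

View pics/c7.png

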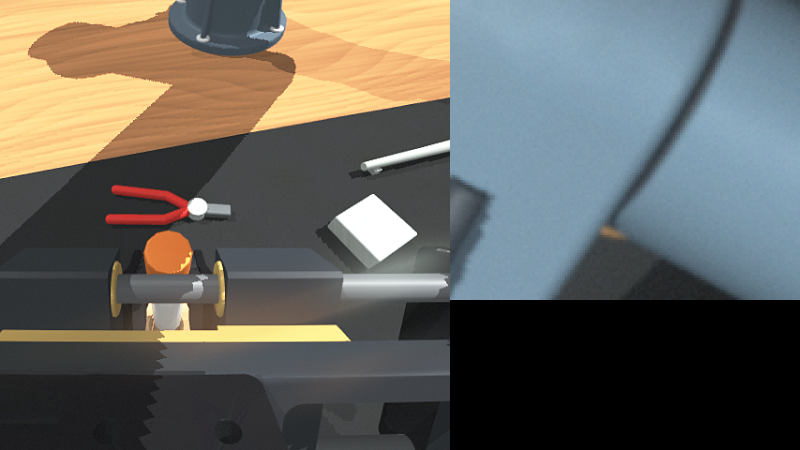

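The tube is held cap up (orange cap at (167,255) in the left panel), but the hole itself is hidden behind the gripper. So I go in by the measured pose with small force-watched steps.

Request:
carry_out([
  [[0,-0.005,-0.004,0.0004,0,-0.0004,1],[-0.015,-0.005,0.01,0.0004,0,-0.0004,1],[-0.03,-0.005,0.025,0.0004,0,-0.0004,1],[-0.045,-0.005,0.04,0.0004,0,-0.0004,1],[-0.058,-0.005,0.053,0.0004,0,-0.0004,1],[-0.058,-0.005,0.053,0.0004,0,-0.0004,1],[-0.058,-0.005,0.053,0.0004,0,-0.0004,1],[-0.058,-0.005,0.053,0.0004,0,-0.0004,1],[-0.058,-0.005,0.053,0.0004,0,-0.0004,1],[-0.058,-0.005,0.053,0.0004,0,-0.0004,1]],
])

```text
time_s: 24.92
position: [0.4877, -0.2294, 0.128]
tcp_rot: [[-0.7, 0.235, -0.674], [0.17, 0.972, 0.163], [0.694, -0.001, -0.72]]
force: [-0.1, -0.7, -0.7]
opening: 0.218
grasp_force: 30.0
```

```bash
cat > st.py <<'E'
from k import *
import sys
s=log();print(s['time_s'],"F",np.round(s['force'],2),"M",np.round(s['moment'],3),s['opening'])
p,r=now();print("grasp",(p-r[:,2]*G).round(5))
rk=rackp(1,.093,0,c=(.4996,-.2319))
for u in map(float,sys.argv[1:]): calls([(p,r),(rk[0]+[0,0,u],rk[1])])
E
python3 st.py .047 .037
```

```text
24.9167 F [-0.09 -0.73 -0.73] M [-0.015 -0.618 -0.023] 0.2183166123210556
grasp [ 0.50027 -0.23246  0.14144]
[-0.003, 0.003, 0.011] [-0.0001, 0.0002, -0.0001] | 0.1
[-0.049, 0.003, 0.059] [-0.0001, 0.0002, -0.0001] | 0.1
```

Request:
carry_out([
  [[-0.006,0.003,0.011,0,0,0,1],[-0.011,0.003,0.018,0,0,0,1],[-0.017,0.003,0.025,0,0,0,1],[-0.023,0.003,0.031,0,0,0,1],[-0.029,0.003,0.038,0,0,0,1],[-0.035,0.003,0.045,0,0,0,1],[-0.042,0.003,0.052,0,0,0,1],[-0.049,0.003,0.059,0,0,0,1],[-0.049,0.003,0.059,0,0,0,1],[-0.049,0.003,0.059,0,0,0,1]],
])

```text
time_s: 25.75
position: [0.4868, -0.2287, 0.1163]
tcp_rot: [[-0.7, 0.235, -0.675], [0.17, 0.972, 0.163], [0.694, -0.001, -0.72]]
force: [0.3, -0.9, -1.1]
opening: 0.219
grasp_force: 30.0
```

```bash
python3 st.py .037 .022
```

```text
25.75 F [ 0.26 -0.91 -1.13] M [-0.048 -0.605 -0.016] 0.21928699610464497
grasp [ 0.49942 -0.23177  0.12976]
[0.0, -0.001, -0.002] [-0.0001, 0.0001, -0.0001] | 0.1
[-0.069, -0.0, 0.07] [-0.0001, 0.0001, -0.0001] | 0.1
```

Request:
carry_out([
  [[-0.008,0,0.008,0,0,0,1],[-0.016,0,0.016,0,0,0,1],[-0.025,0,0.025,0,0,0,1],[-0.034,0,0.034,0,0,0,1],[-0.043,0,0.043,0,0,0,1],[-0.052,0,0.053,0,0,0,1],[-0.061,0,0.062,0,0,0,1],[-0.069,0,0.07,0,0,0,1],[-0.069,0,0.07,0,0,0,1],[-0.069,0,0.07,0,0,0,1]],
])

```text
time_s: 26.58
position: [0.487, -0.2288, 0.1016]
tcp_rot: [[-0.7, 0.235, -0.675], [0.17, 0.972, 0.163], [0.694, -0.001, -0.72]]
force: [0.1, 0.5, -0.2]
opening: 0.219
grasp_force: 30.0
```

```bash
python3 st.py .022 .006
```

```text
26.5833 F [ 0.09  0.49 -0.21] M [ 0.009 -0.558  0.021] 0.21919328284640197
grasp [ 0.49959 -0.23183  0.11501]
[-0.0, -0.0, -0.0] [-0.0001, 0.0001, -0.0001] | 0.1
[-0.074, -0.0, 0.077] [-0.0001, 0.0001, -0.0001] | 0.1
```

Request:
carry_out([
  [[-0.009,0,0.009,0,0,0,1],[-0.018,0,0.019,0,0,0,1],[-0.027,0,0.028,0,0,0,1],[-0.036,0,0.037,0,0,0,1],[-0.045,0,0.047,0,0,0,1],[-0.055,0,0.057,0,0,0,1],[-0.065,0,0.067,0,0,0,1],[-0.074,0,0.077,0,0,0,1],[-0.074,0,0.077,0,0,0,1],[-0.074,0,0.077,0,0,0,1]],
])

```text
time_s: 27.42
position: [0.4869, -0.2288, 0.0855]
tcp_rot: [[-0.7, 0.235, -0.675], [0.17, 0.972, 0.163], [0.694, -0.001, -0.72]]
force: [0.0, -0.3, -0.1]
opening: 0.221
grasp_force: 30.0
```

```bash
python3 st.py .006 .002
```

```text
27.4167 F [ 0.05 -0.29 -0.14] M [-0.021 -0.618  0.019] 0.22118742337758227
grasp [ 0.49954 -0.23181  0.09895]
[-0.0, -0.0, -0.001] [-0.0001, 0.0001, -0.0001] | 0.1
[-0.019, -0.0, 0.019] [-0.0001, 0.0001, -0.0001] | 0.1
```

Request:
carry_out([
  [[-0.005,0,0.005,0,0,0,1],[-0.01,0,0.01,0,0,0,1],[-0.014,0,0.014,0,0,0,1],[-0.019,0,0.019,0,0,0,1],[-0.019,0,0.019,0,0,0,1],[-0.019,0,0.019,0,0,0,1],[-0.019,0,0.019,0,0,0,1],[-0.019,0,0.019,0,0,0,1],[-0.019,0,0.019,0,0,0,1],[-0.019,0,0.019,0,0,0,1]],
])

```text
time_s: 28.25
position: [0.4871, -0.2288, 0.0816]
tcp_rot: [[-0.7, 0.235, -0.674], [0.17, 0.972, 0.163], [0.694, -0.001, -0.72]]
force: [0.0, 0.6, -1.2]
opening: 0.226
grasp_force: 30.0
```

Request:
carry_out([
  [[-0.003,0,0.003,0,0,0,1],[-0.006,0,0.006,0,0,0,1],[-0.006,0,0.006,0,0,0,1],[-0.006,0,0.006,0,0,0,1],[-0.006,0,0.006,0,0,0,1],[-0.006,0,0.006,0,0,0,1],[-0.006,0,0.006,0,0,0,1],[-0.006,0,0.006,0,0,0,1],[-0.006,0,0.006,0,0,0,1],[-0.006,0,0.006,0,0,0,1]],
])

```text
time_s: 29.08
position: [0.4871, -0.2289, 0.0804]
tcp_rot: [[-0.7, 0.235, -0.674], [0.17, 0.972, 0.163], [0.694, -0.001, -0.72]]
force: [-0.2, -0.1, 0.6]
opening: 0.218
grasp_force: 30.0
```

Request:
carry_out([
  [[-0.002,0,0.002,0,0,0,1],[-0.005,0,0.005,0,0,0,1],[-0.005,0,0.005,0,0,0,1],[-0.005,0,0.005,0,0,0,1],[-0.005,0,0.005,0,0,0,1],[-0.005,0,0.005,0,0,0,1],[-0.005,0,0.005,0,0,0,1],[-0.005,0,0.005,0,0,0,1],[-0.005,0,0.005,0,0,0,1],[-0.005,0,0.005,0,0,0,1]],
])

```text
time_s: 29.92
position: [0.4871, -0.2289, 0.08]
tcp_rot: [[-0.699, 0.235, -0.675], [0.17, 0.972, 0.163], [0.694, -0.001, -0.72]]
force: [0.6, -0.9, 5.1]
opening: 0.218
grasp_force: 30.0
```

It touched the floor at 5 N with the grip at z ≈ 0.0935, so the plain end is at about 0.010 and fully home. I release and rise straight up.

Request:
carry_out([
  [[0,0,0,0,0,0,0.5],[0,0,0,0,0,0,0.45],[0,0,0,0,0,0,0.4],[0,0,0,0,0,0,0.3],[0,0,0,0,0,0,0.2],[0,0,0,0,0,0,0.1],[0,0,0,0,0,0,0],[0,0,0,0,0,0,0],[0,0,0,0,0,0,0],[0,0,0,0,0,0,0]],
])

```text
time_s: 30.75
position: [0.4871, -0.2288, 0.0793]
tcp_rot: [[-0.7, 0.235, -0.674], [0.17, 0.972, 0.163], [0.694, -0.001, -0.72]]
force: [0.2, 0.6, 0.3]
opening: 0.498
grasp_force: 0.0
```

Request:
carry_out([
  [[0.02,0,-0.02,0,0,0,0],[0.06,0,-0.062,0,0,0,0],[0.12,0,-0.125,0,0,0,0],[0.2,0,-0.208,0,0,0,0],[0.3,0,-0.312,0,0,0,0],[0.4,0,-0.415,0,0,0,0],[0.5,0,-0.52,0,0,0,0],[0.58,0,-0.602,0,0,0,0],[0.65,0,-0.675,0,0,0,0],[0.7,0,-0.726,0,0,0,0]],
])

```text
time_s: 31.58
position: [0.4876, -0.229, 0.2337]
tcp_rot: [[-0.702, 0.235, -0.672], [0.171, 0.972, 0.161], [0.691, -0.002, -0.723]]
force: [-0.4, 0.7, -0.2]
opening: 0.495
grasp_force: 0.0
```

```bash
python3 - <<'E'
from k import *
s=log();print(s['position'],s['force'],s['opening'],np.round(s['joint_positions']))
C=cam("wrist");im=capture("wrist");cv2.imwrite("pics/w8.png",im[:,:,::-1])
h=cv2.cvtColor(im,cv2.COLOR_RGB2HSV)
for n,k,lo,hi in (("blue",-.06,100,130),("orange",0,5,14),("green",.06,50,80)):
    pt=np.r_[RC,.13]+k*RY;u=proj(C,pt)[0];v=proj(C,pt-[0,0,.024])[0]
    m=cv2.inRange(h,(lo,150,60),(hi,255,255));y,x=np.nonzero(m);k=(abs(x-u[0])<45)&(abs(y-u[1])<50)
    print(n,"pred top",u.round(1),"cap foot",v.round(1),"n",k.sum(),"x",np.percentile(x[k],[1,50,99]),"y",np.percentile(y[k],[1,50,99])) if k.any() else print(n,u,"none")
t=vert([.42,-.23,.30],-RX);calls([now(),t])
E
```

```text
[ 0.48755935 -0.22895654  0.23370247] [-0.37782984  0.69753379 -0.17922361] 0.4954184888795482 [ -30.   44.   66.  -13.  112. -107.]
blue [242.36675806 348.79465478] none
orange pred top [319.1 348.9] cap foot [319.1 354.5] n 21 x [306. 309. 330.] y [340.2 352.  352. ]
green [395.80525654 348.76038297] none
[0.531, -0.112, 0.08] [-0.0004, -0.1212, -0.0002] | 43.6
```

Request:
carry_out([
  [[0.06,-0.01,0,0,-0.0171,0,0],[0.13,-0.03,0.01,0,-0.0342,0,0],[0.2,-0.045,0.02,0,-0.0513,0,0],[0.28,-0.06,0.03,0,-0.0684,0,0],[0.36,-0.08,0.05,0,-0.0855,0,0],[0.45,-0.1,0.06,0,-0.103,0,0],[0.531,-0.112,0.08,0,-0.121,0,0],[0.531,-0.112,0.08,0,-0.121,0,0],[0.531,-0.112,0.08,0,-0.121,0,0],[0.531,-0.112,0.08,0,-0.121,0,0]],
])

```text
time_s: 32.47
position: [0.4197, -0.2301, 0.2777]
tcp_rot: [[-0.972, 0.236, -0.006], [0.236, 0.972, -0.0], [0.006, -0.002, -1.0]]
force: [-0.2, -1.0, -0.0]
opening: 0.5
grasp_force: 0.0
```

```bash
python3 - <<'E'
from k import *
s=log();print(s['position'],s['force'],s['opening'])
for n in ("wrist","scene","top"):
    C=cam(n);im=capture(n);cv2.imwrite(f"pics/{n}9.png",im[:,:,::-1]);h=cv2.cvtColor(im,cv2.COLOR_RGB2HSV)
    for c,k,lo,hi in (("blue",-.06,100,130),("orange",0,3,17),("green",.06,45,85)):
        pt=np.r_[RC,.13]+k*RY;u=proj(C,pt)[0];v=proj(C,pt-[0,0,.024])[0]
        m=cv2.inRange(h,(lo,170 if c=="orange" else 110,60),(hi,255,255));N,L,S,ce=cv2.connectedComponentsWithStats(m)
        b=[(S[i,:].tolist(),ce[i].round(1).tolist()) for i in range(1,N) if np.linalg.norm(ce[i]-u)<40 and S[i,4]>8]
        print(n,c,"pred top",u.round(1),"foot",v.round(1),b)
E
```

```text
[ 0.41974992 -0.23008498  0.27771391] [-0.1866799  -0.98726271 -0.04275196] 0.49960756376998694
wrist blue pred top [276.5 301.7] foot [279.3 292.2] [([277, 286, 10, 7, 57], [281.0, 289.4])]
wrist orange pred top [335.7 301.7] foot [334.6 292.2] [([326, 285, 17, 7, 86], [334.2, 288.8])]
wrist green pred top [394.9 301.7] foot [390.  292.2] [([390, 286, 9, 6, 25], [394.7, 288.3])]
scene blue pred top [173.9 349.1] foot [178.1 356.1] [([167, 344, 16, 16, 168], [173.9, 350.9])]
scene orange pred top [207.2 324. ] foot [210.4 331.5] []
scene green pred top [238.2 300.7] foot [240.5 308.5] []
top blue pred top [500.2 271.1] foot [496.1 272.2] [([496, 268, 9, 4, 31], [500.3, 269.5])]
top orange pred top [471.1 264.9] foot [467.8 266.2] []
top green pred top [442.  258.8] foot [439.3 260.2] [([436, 256, 11, 9, 80], [440.9, 259.9])]
```

Request:
carry_out([
  [[0,0.1,-0.1,0,0,0,0],[0,0.3,-0.2,0,0,0,0],[0,0.5,-0.3,0,0,0,0],[0,0.7,-0.3,0,0,0,0],[0,0.9,-0.3,0,0,0,0],[0,1,-0.3,0,0,0,0],[0,1,-0.3,0,0,0,0],[0,1,-0.3,0,0,0,0],[0,1,-0.3,0,0,0,0],[0,1,-0.3,0,0,0,0]],
])

```text
time_s: 33.45
position: [0.4552, -0.0847, 0.3217]
tcp_rot: [[-0.972, 0.236, -0.007], [0.236, 0.972, 0.001], [0.007, -0.001, -1.0]]
force: [1.3, -0.3, -0.2]
opening: 0.502
grasp_force: 0.0
```

Request:
carry_out([
  [[0,0.2,0,0,0,0,0],[0,0.4,0,0,0,0,0],[0,0.6,0,0,0,0,0],[0,0.8,0,0,0,0,0],[0,1,0,0,0,0,0],[0,1,0,0,0,0,0],[0,1,0,0,0,0,0],[0,1,0,0,0,0,0],[0,1,0,0,0,0,0],[0,1,0,0,0,0,0]],
])

```text
time_s: 34.28
position: [0.4901, 0.0606, 0.3219]
tcp_rot: [[-0.971, 0.238, -0.007], [0.238, 0.971, 0.0], [0.007, -0.001, -1.0]]
force: [0.4, 0.3, -0.2]
opening: 0.501
grasp_force: 0.0
```

```bash
python3 - <<'E'
from k import *
s=log();print(s['position'],s['force'],s['opening'])
for n in ("scene","top"):
    C=cam(n);im=capture(n);cv2.imwrite(f"pics/{n}10.png",im[:,:,::-1]);h=cv2.cvtColor(im,cv2.COLOR_RGB2HSV);old=np.load(f"pics/{n}0.npy")
    h0=cv2.cvtColor(old,cv2.COLOR_RGB2HSV)
    for c,k,lo,hi in (("blue",-.06,100,130),("orange",0,3,15),("green",.06,45,85)):
        pt=np.r_[RC,.13]+k*RY;u=proj(C,pt)[0];v=proj(C,pt-[0,0,.024])[0]
        for tag,hh in (("now",h),("start",h0)):
            m=cv2.inRange(hh,(lo,185 if c=="orange" else 110,60),(hi,255,255));N,L,S,ce=cv2.connectedComponentsWithStats(m)
            print(n,c,tag,"pred",u.round(1),v.round(1),[(S[i].tolist(),ce[i].round(1).tolist()) for i in range(1,N) if np.linalg.norm(ce[i]-u)<15 and S[i,4]>8])
    d=np.abs(im.astype(int)-old).max(2)>60;print("changed blobs");N,L,S,ce=cv2.connectedComponentsWithStats(cv2.morphologyEx(d.astype(np.uint8),cv2.MORPH_OPEN,np.ones((3,3))));print([S[i].tolist() for i in range(1,N) if S[i,4]>30])
E
```

```text
[0.49013311 0.06057835 0.32188614] [ 0.36162161  0.31372808 -0.20959623] 0.5012248006135244
scene blue now pred [173.9 349.1] [178.1 356.1] [([168, 345, 13, 16, 160], [174.2, 352.2])]
scene blue start pred [173.9 349.1] [178.1 356.1] [([167, 344, 16, 17, 194], [174.7, 351.8])]
scene orange now pred [207.2 324. ] [210.4 331.5] []
scene orange start pred [207.2 324. ] [210.4 331.5] []
scene green now pred [238.2 300.7] [240.5 308.5] []
scene green start pred [238.2 300.7] [240.5 308.5] [([233, 298, 8, 8, 40], [236.2, 302.0])]
changed blobs
[[10, 0, 89, 49, 2703], [285, 0, 11, 4, 36], [230, 4, 134, 127, 8782], [117, 16, 9, 14, 67], [97, 34, 20, 15, 157], [123, 70, 87, 72, 4044], [17, 85, 51, 47, 1052], [113, 172, 66, 70, 1435], [13, 214, 51, 42, 694], [115, 246, 64, 71, 1416], [4, 261, 32, 35, 607], [0, 282, 103, 140, 4173], [251, 316, 18, 14, 182], [200, 319, 15, 17, 194], [239, 336, 7, 10, 37], [210, 353, 13, 17, 96], [193, 360, 7, 8, 44], [45, 408, 39, 39, 650], [79, 419, 15, 21, 171], [93, 428, 16, 18, 190], [20, 445, 142, 35, 1615]]
top blue now pred [500.2 271.1] [496.1 272.2] [([494, 268, 12, 8, 82], [499.3, 271.6])]
top blue start pred [500.2 271.1] [496.1 272.2] [([493, 268, 13, 8, 96], [499.1, 271.6])]
top orange now pred [471.1 264.9] [467.8 266.2] [([465, 261, 11, 10, 76], [470.1, 265.7])]
top orange start pred [471.1 264.9] [467.8 266.2] []
top green now pred [442.  258.8] [439.3 260.2] [([437, 256, 9, 9, 67], [440.9, 259.6])]
top green start pred [442.  258.8] [439.3 260.2] [([436, 256, 11, 9, 81], [440.8, 259.8])]
changed blobs
[[207, 177, 433, 303, 47995], [534, 223, 64, 116, 3974], [417, 248, 27, 17, 300], [463, 257, 14, 18, 192], [491, 263, 13, 13, 122], [262, 266, 5, 9, 34], [280, 269, 11, 7, 51], [254, 276, 10, 7, 55], [496, 278, 6, 12, 56], [599, 326, 11, 17, 125], [610, 327, 30, 30, 453], [622, 332, 7, 6, 31], [473, 365, 165, 52, 3918], [326, 466, 46, 14, 440]]
```

```bash
python3 - <<'E'
import cv2,numpy as np
for n in ("scene","top"):
    for t in (0,10):
        h=cv2.cvtColor(cv2.imread(f"pics/{n}{t}.png"),cv2.COLOR_BGR2HSV)
        for c,lo,hi,s,win in (("turq",84,96,120,(240,340,340,410) if n=="scene" else (440,500,200,235)),("green",45,85,60,(225,255,290,315) if n=="scene" else (425,455,250,270)),("orange",2,14,110,(195,225,315,345) if n=="scene" else (455,485,255,275)),("red",0,5,150,(130,220,280,345) if n=="scene" else (430,490,315,360))):
            m=cv2.inRange(h,(lo,s,25),(hi,255,255));w=np.zeros_like(m);x0,x1,y0,y1=win;w[y0:y1,x0:x1]=m[y0:y1,x0:x1];y,x=np.nonzero(w)
            print(n,t,c,len(x),(x.mean().round(1),y.mean().round(1),x.min(),x.max(),y.min(),y.max()) if len(x) else None)
E
```

```text
scene 0 turq 164 (np.float64(260.7), np.float64(372.4), np.int64(255), np.int64(267), np.int64(362), np.int64(392))
scene 0 green 179 (np.float64(238.2), np.float64(303.5), np.int64(232), np.int64(244), np.int64(296), np.int64(312))
scene 0 orange 0 None
scene 0 red 597 (np.float64(167.9), np.float64(316.2), np.int64(142), np.int64(191), np.int64(300), np.int64(338))
scene 10 turq 231 (np.float64(261.2), np.float64(373.9), np.int64(254), np.int64(270), np.int64(362), np.int64(392))
scene 10 green 169 (np.float64(238.1), np.float64(303.9), np.int64(232), np.int64(244), np.int64(296), np.int64(312))
scene 10 orange 199 (np.float64(207.3), np.float64(327.0), np.int64(200), np.int64(215), np.int64(319), np.int64(335))
scene 10 red 615 (np.float64(168.1), np.float64(316.2), np.int64(142), np.int64(191), np.int64(300), np.int64(338))
top 0 turq 204 (np.float64(464.9), np.float64(216.9), np.int64(455), np.int64(474), np.int64(209), np.int64(225))
top 0 green 88 (np.float64(440.5), np.float64(260.0), np.int64(435), np.int64(446), np.int64(256), np.int64(265))
top 0 orange 2 (np.float64(469.0), np.float64(256.5), np.int64(467), np.int64(471), np.int64(256), np.int64(257))
top 0 red 535 (np.float64(453.2), np.float64(334.9), np.int64(433), np.int64(475), np.int64(322), np.int64(351))
top 10 turq 204 (np.float64(464.9), np.float64(216.8), np.int64(455), np.int64(474), np.int64(208), np.int64(225))
top 10 green 74 (np.float64(440.5), np.float64(259.8), np.int64(436), np.int64(445), np.int64(256), np.int64(264))
top 10 orange 65 (np.float64(469.6), np.float64(265.9), np.int64(465), np.int64(476), np.int64(260), np.int64(271))
top 10 red 539 (np.float64(453.3), np.float64(334.8), np.int64(433), np.int64(475), np.int64(322), np.int64(351))
```

Both cameras show the orange cap up at its full-home place, within about 2 px. The green and blue tubes, the turquoise look-alike and the pliers haven't moved.

```bash
python3 -c "
from rig import job
print(job.hand_in())"
```

```text
the job is handed in; nothing more can be done
None
```

The orange-capped tube was drawn out, laid across both V rests and released, then taken again and stood cap up, fully home in the rack's middle hole, and the job is handed in at about 34 s; by the camera checks the blue and green tubes, the look-alike and the pliers have not moved (the other bystanders got no such final check).

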